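# Lock the tooling plate with the T-head pin and hairpin clip

### The job

Lock the tooling plate onto its riser: take the T-head pin, put its head down through the keyhole slot until it stands on the floor inside, and turn it a quarter turn clockwise to its stop. Then slide the hairpin clip that lies on the plate with its straight leg through the pin's cross hole, from the near side, and push on its end loop until the sprung leg snaps round the shank and hugs it. Let go of everything and leave the other things where they stand.

Things in the scene. Friction and masses are not known exactly. Their poses are not given: they have to be found in the camera images.
- riser: Aluminium tooling plate on a dark riser, fixed, 240 x 110 mm, top face 45 mm above the bench; origin on the bench below the slot's centre, x along the plate (away from the robot at yaw 0), y to the left; the plate spans x -165 to +75, y +-55 mm. Steel dowels, 8 mm thick, 11 mm high, stand on it: keepers at x +50, y +-10.5 mm, between which the clip's straight leg ends, and an end stop for its tip at x +65, y 0.
- slot (a point): Centre of the keyhole in the plate's top face, axes as riser: a round hole 31 mm across with a slot 72 mm long (y) and 21 mm wide (x), 22 mm deep, over a hollow whose floor is 39 mm below the top face. Stops in the hollow let a T-head that came in along the slot turn only clockwise seen from above, and stop it after a quarter turn (0.05 rad of play), lying along x.
- pin: Loose steel T-head pin, 0.28 to 0.52 kg, 103 mm tall, standing on its T-head on the bench; origin at the centre of its underside, z up. From below: T-head 62 long (x), 18 wide, 14 mm high; round shank 28 mm thick up to 67 mm; flat wing grip up to 103 mm. Head, cross hole and wing all lie along x; a half turn makes no difference.
- pin_wing (a point): Centre of the pin's wing grip, 85 mm above the pin's underside. The wing is 64 mm long (x), 14 mm thick (y) and 36 mm high (67 to 103 mm), with flat sides.
- pin_hole (a point): Centre of the pin's round cross hole, on its axis 45 mm above its underside; 11 mm across, right through the shank along the pin's x. With the pin standing in the riser it is 6 mm above the plate, and a clip lying on the plate slides straight in.
- clip: Loose hairpin clip (R-shaped spring clip) of 8 mm steel wire, 140 mm long, 0.12 kg, lying flat on the plate, its loop over the near edge; origin under clip_seat, x along the straight leg to its tip, away from the robot. The sprung leg is on the +y side: a round seat for the 28 mm shank, and an end bent out at x +38, y +27 mm. From x -40 to -18 both legs lie side by side, 17 mm over both (y -4 to +13).
- clip_seat (a point): Point on the axis of the clip's straight leg, 4 mm above its underside, where the pin's axis is when the clip is home. Axes as clip.
- clip_tip (a point): Tapered tip of the clip's straight leg, 58 mm ahead (+x) of clip_seat.
- clip_loop (a point): Centre of the clip's round end loop, 62 mm behind (-x) and 4.6 mm to +y of clip_seat; the loop is 40 mm across outside, 24 mm inside, its rear edge 82 mm behind clip_seat. Pinching the loop stiffens the spring.
- clip_leg (a joint): Opening of the clip's sprung leg, rad: 0 at rest, 0.03 to 0.06 while it rides over the shank, below 0.02 once it has snapped round it. Pushed at the rear of the loop, the clip needs about 5 to 15 N to ride over, snaps in, and its tip meets the end stop within 3 mm of home.
- motor: Bystander: bare stepper motor on its side, 67x42x42 mm; origin at the centre of its underside.
- tape: Bystander: roll of black tape lying flat, 80 mm across, 24 mm high; origin at the centre of its underside.
- cup_wide: Bystander: low turned steel cup with a coloured band, 64 mm across, 40 mm high; origin at the centre of its underside.
- cup_tall: Bystander: tall plain turned steel cup, 48 mm across, 66 mm high; origin at the centre of its underside.
- solder: Bystander: spool of solder wire, 55 mm across, 38 mm high; origin at the centre of its underside.
- mouse: Bystander: dark computer mouse, 99x56x41 mm; origin at the centre of its underside.
Mind the look-alikes: they are no part of the job. Of the things that look like the clip, the larger one is meant.

How it is judged:
By the outcome, as a careful person would: the job done as asked, in the order asked, and still so for the second after the job is handed in, with the robot touching nothing.
It also fails if it takes over 64 s, if anything falls off the work surface, if the arm or the gripper's body presses on something with over 40 N, if the wrist force passes 120 N, or if a joint passes its speed limit or range.

### The arm

A 6-joint arm with a two-finger parallel gripper is mounted at the origin on a cart in front of the work surface, level with it; the furniture and walls round the work are solid. World frame = base frame: x ahead of the robot, y to its left, z up, the work surface at z = 0. Lengths are in m, angles in rad, forces in N, time in s.
With the tool pointing down it reaches from about 0.225 to 0.875 m from the base axis. Payload 3.4 kg.
Tool frame: the origin (TCP) lies at the very end of the fingers, on their centre line; the grasp point (between the pads) lies 19 mm behind it (grasp_offset is the distance from the TCP to the grasp point, in m); y points along the fingers, z is the direction in which the jaws open and shut, and the axes are right-handed (so a half turn about y gives the same grasp; the last joint's range is limited). The gripper opens to 85 mm and grips with 20 to 120 N. Pads are 22 mm wide; open, the fingers measure 114 mm over their backs; the gripper's body (76 mm by 85 mm) begins 54 mm behind the grasp point. The pads swing forward as they close: fully open they stand 13 mm farther back than shut.
Start: joints at [1.007, 0.276, 1.505, -0, 1.361, -0.121], TCP at [0.246, 0.52, 0.231] pointing down, gripper open.
Joint ranges: [-2.89, 2.89], [-0.75, 2.08], [0.22, 2.7], [-1.18, 4.32], [0.11, 2.71], [-2.7, 2.7]. Speed limits (rad/s): [2.57, 2.57, 3.14, 3.14, 3.14, 3.14].

### API

Orientations are given as a unit quaternion [w, x, y, z].
In Python, from rig import get_state, get_image, sign_off, grasp_offset gives the robot as it stands.
- The arm moves only by the shell command python3 -m jog 'ROWS' [FORCE]. ROWS is JSON, one flat list of numbers, 7 for each row, row after row: the closure in counts, from 0 (fully open) to 255 (shut), then the shift along the tool's x, y, z in cm, then the turn, a rotation vector about the tool's x, y, z in units of 8 degrees (1.0 is 8 degrees). In form: [jaw, tx, ty, tz, rx, ry, rz, jaw, tx, ty, tz, rx, ry, rz, ...]. A call has 1 to 12 rows; each row is the pose to reach, as a shift and turn from the pose commanded when the call began, along the tool's axes at that moment; what a row does not reach only later rows make up. A row lasts 1/8 s, in which the tool goes at most 62.5 mm and 10.7 degrees, less where a joint would pass 70% of its speed; a pose out of reach is approached as far as the arm can. A call with a gripper value outside its range is refused whole. The fingers move at their own pace and stop on an object; FORCE is the grip in N (left out, the last holds). Time passes only in rows, so rows that repeat a pose let the fingers close. It gives the time, the measured TCP pose, the force and the opening at its end, in the units of the state.
- get_state(): the state, without advancing time (a new reading comes with each control period).
- get_image(name): name is "side" or "top"; returns a dict with "color" (480x640x3 uint8, blue, green, red), "mtx" (3x3 intrinsics, pixels), "R" (3x3) and "t" (3): a world point X has camera coordinates R X + t. Camera axes: x right, y down, z forward; pixel columns grow to the right and rows downward; lengths in m; the calibration is good to about 2 mm. A picture is of the moment at which its call begins. There is no depth.
- sign_off(): hands the job in, once; it reports no verdict.
The state is a dict: "clock": time; "qpos": joint angles; "qd": joint speeds; "effort": joint torques, N m; "position": TCP position; "ee_rot": TCP orientation; "contact_force": force on the tool from outside, world axes, zero at the start; "moment": the same for the moment, N m; "width": finger opening in m.
Only numpy, scipy, OpenCV 4.12 (cv2) and the standard library are available. Lean on these libraries where they do the work, as an engineer would, in place of code of your own. Each camera call takes 0.05 s, during which the arm holds its last target.

## Working session

There is one attempt and no reset: what is moved stays moved. The work goes in short steps, Python scripts to look and compute and a shell command to move; the robot and the scene stay as the last step left them, time stands still between calls to the robot, and variables do not carry over. Pictures are saved under pics/ and viewed, and the job is handed in when it is done.

```bash
ls; mkdir -p pics; python3 - <<'E'
from rig import get_state,get_image,grasp_offset
import cv2
print(get_state(),grasp_offset)
for n in("side","top"):
    d=get_image(n);cv2.imwrite(f"pics/{n}0.png",d["color"]);print(n,d["mtx"],d["R"],d["t"])
E
```

```text
pics
{'clock': 0.0, 'qpos': array([ 1.00701503e+00,  2.76605466e-01,  1.50615840e+00, -7.74865801e-06,
        1.36069337e+00, -1.21003584e-01]), 'qd': array([ 0.00093033, -0.00104982, -0.00012718,  0.00014581, -0.00151522,
        0.00173348]), 'effort': array([-1.30938904e-03, -4.16787279e+01, -2.45805860e+01, -2.38724979e-04,
        1.11536868e-02, -8.03194524e-06]), 'position': array([0.24607865, 0.51908698, 0.23042367]), 'ee_rot': array([-0.68922669,  0.69047041, -0.15548808,  0.15505046]), 'contact_force': array([-0.3652918 , -0.20608031,  0.50210822]), 'moment': array([-0.03160578,  0.00184529,  0.00482054]), 'width': 0.08574520618577357} 0.0187
side [[477.77199578   0.         307.29618518]
 [  0.         477.77199578 234.87059018]
 [  0.           0.           1.        ]] [[-0.99975352  0.01721691 -0.0140167 ]
 [ 0.02138794  0.57759943 -0.8160401 ]
 [-0.00595365 -0.81613876 -0.5778253 ]] [0.52675755 0.05051449 1.16633583]
top [[581.14082144   0.         325.09939533]
 [  0.         581.14082144 249.16162075]
 [  0.           0.           1.        ]] [[ 0.01703238 -0.99953901 -0.02513302]
 [-0.9882737  -0.01301499 -0.15213715]
 [ 0.15173991  0.02742956 -0.98803979]] [0.03134836 0.53028839 1.29149063]
```

View pics/side0.png

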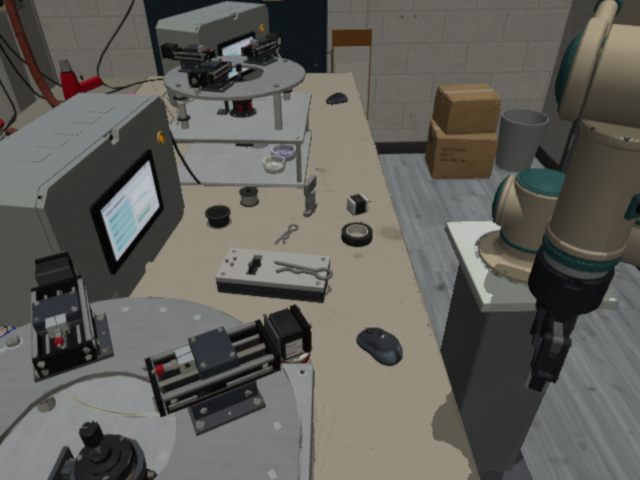

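View pics/top0.png

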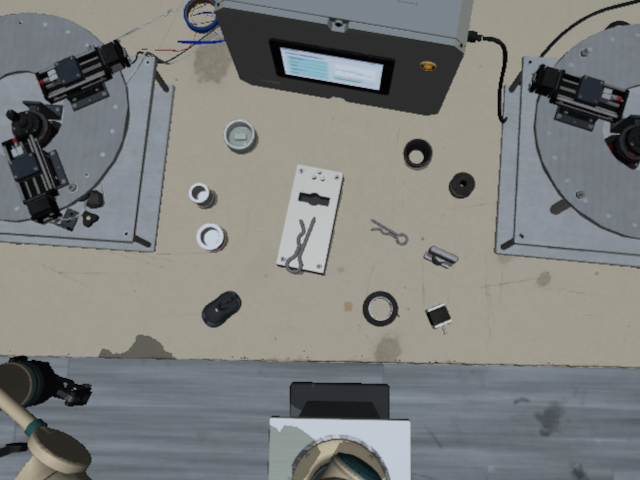

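The candidates in the top view:
- Clip-like: one on the plate at (301,245) and one on the bench at (390,232). The one on the plate is larger and lies on the plate, as described.
- Pin: at (441,256), also visible in the side view at (310,195).

I'll enlarge these to confirm.

```bash
cat > h.py <<'E'
import numpy as np,cv2
from rig import get_state,get_image
def bp(d,u,v,z):
    K=d["mtx"];R=d["R"];t=d["t"]
    r=R.T@np.linalg.solve(K,[u,v,1.]);c=-R.T@t
    return c+r*(z-c[2])/r[2]
def pj(d,X):
    p=d["mtx"]@(d["R"]@np.asarray(X,float)+d["t"]);return p[:2]/p[2]
def tri(d1,p1,d2,p2):
    A=[];
    for d,p in((d1,p1),(d2,p2)):
        P=d["mtx"]@np.c_[d["R"],d["t"]]
        A+=[p[0]*P[2]-P[0],p[1]*P[2]-P[1]]
    A=np.array(A);X,res,_,_=np.linalg.lstsq(A[:,:3],-A[:,3],rcond=None)
    return X,pj(d1,X)-p1,pj(d2,X)-p2
def crop(d,x0,y0,w,h,s,fn):
    im=cv2.resize(d["color"][y0:y0+h,x0:x0+w],None,fx=s,fy=s,interpolation=cv2.INTER_CUBIC)
    for x in range((x0+9)//10*10,x0+w,10):
        cv2.line(im,(int((x-x0+.5)*s),0),(int((x-x0+.5)*s),8 if x%50 else 18),(0,0,255),1)
        if x%20==0: cv2.putText(im,str(x),(int((x-x0)*s),28),0,.4,(0,0,255),1)
    for y in range((y0+9)//10*10,y0+h,10):
        cv2.line(im,(0,int((y-y0+.5)*s)),(8,int((y-y0+.5)*s)),(0,0,255),1)
        if y%20==0: cv2.putText(im,str(y),(10,int((y-y0)*s)+5),0,.4,(0,0,255),1)
    cv2.imwrite(fn,im)
E
python3 - <<'E'
from h import *
t=get_image("top");s=get_image("side")
crop(t,265,155,95,125,4.8,"pics/a1.png")
crop(t,360,205,110,70,7,"pics/a2.png")
crop(s,210,170,130,130,4.6,"pics/a3.png")
E
```

```text
(no output)
```

View pics/a1.png

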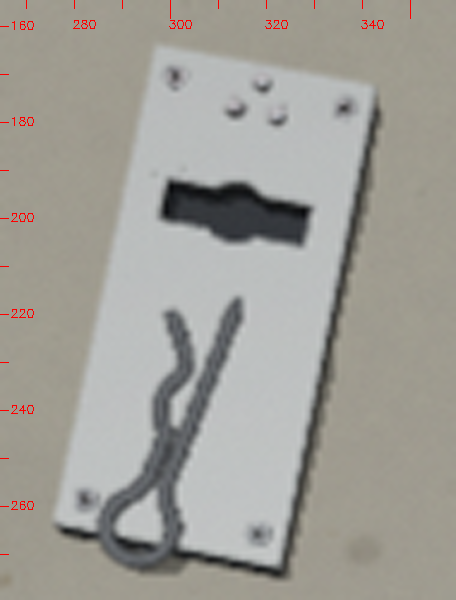

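View pics/a2.png

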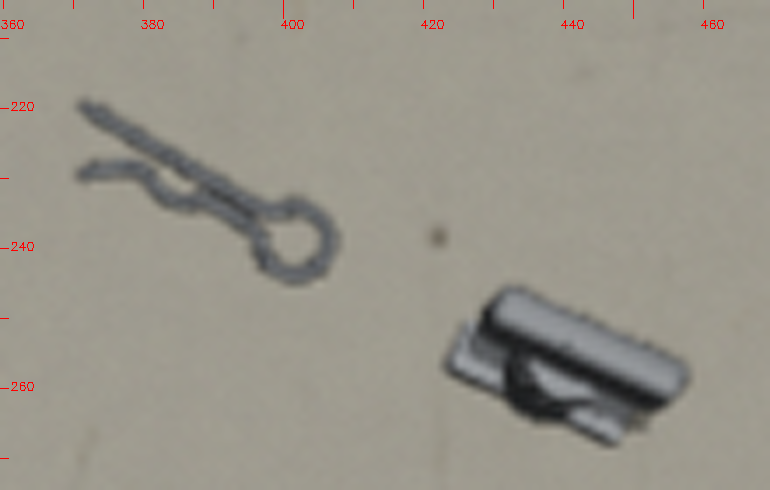

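View pics/a3.png

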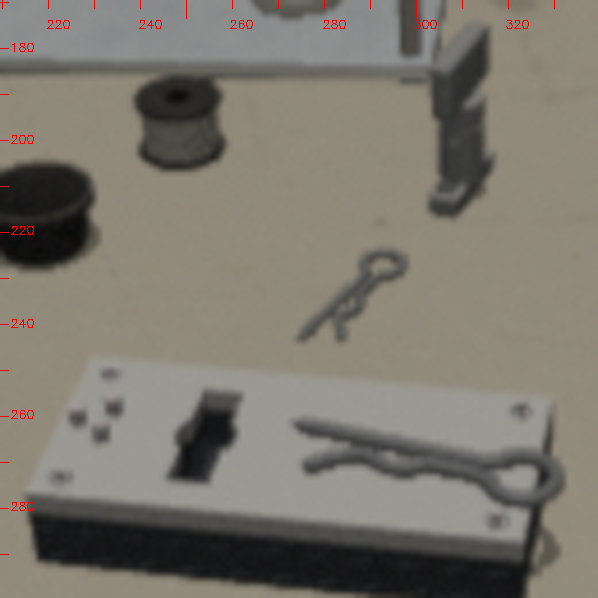

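```bash
cat > fit.py <<'E'
from h import *
from scipy.optimize import least_squares
t=get_image("top");s=get_image("side")
def ct(x,y):return [265+x/4.8-.4,155+y/4.8-.4]
def cs(x,y):return [210+x/4.6-.4,170+y/4.6-.4]
def cp(x,y):return [360+x/7-.43,205+y/7-.43]
def pose(p,L,z0=0):
    x,y,a=p[:3];c,sn=np.cos(a),np.sin(a)
    return [x+c*L[0]-sn*L[1],y+sn*L[0]+c*L[1],L[2]+z0]
def fit(obs,p0,z0=0):
    f=lambda p:np.concatenate([pj(d,pose(p,L,z0))-uv for d,L,uv in obs])
    r=least_squares(f,p0,loss='soft_l1');return r.x,r.fun.reshape(-1,2) if len(r.fun)==2*len(obs) else r.fun
T=.045
ob=[(t,(.075,.055,T),ct(157,46)),(t,(.075,-.055,T),ct(375,86)),(t,(-.165,.055,T),ct(55,524)),(t,(-.165,-.055,T),ct(286,573)),
(s,(.075,-.055,T),cs(95,357)),(s,(.075,.055,T),cs(30,488)),(s,(-.165,-.055,T),cs(552,403)),(s,(-.165,.055,T),cs(526,545)),
(t,(.0105,.036,T),ct(168,180)),(t,(.0105,-.036,T),ct(312,207)),(t,(-.0105,-.036,T),ct(303,246)),(t,(-.0105,.036,T),ct(160,217)),
(s,(.0105,.036,T),cs(168,478)),(s,(-.0105,.036,T),cs(210,480)),(s,(-.0105,-.036,T),cs(241,395)),(s,(.0105,-.036,T),cs(203,391))]
p,r=fit(ob,[.55,.02,0]);print("riser",p,np.degrees(p[2]));print(np.round(r,1).tolist())
for sub in(t,s):
    q,_=fit([o for o in ob if o[0] is sub],p);print(q)
ob=[(t,(.058,0,.049),ct(238,298)),(s,(.058,0,.049),cs(295,424)),(t,(-.062,.0046,.049),ct(142,528)),(s,(-.062,.0046,.049),cs(527,477))]
pc,r=fit(ob,[.45,.03,0]);print("clip",pc,np.degrees(pc[2]));print(np.round(r,1).tolist())
c,sn=np.cos(p[2]),np.sin(p[2]);d=pc[:2]-p[:2];print("clip in riser",c*d[0]+sn*d[1],-sn*d[0]+c*d[1],pc[2]-p[2])
ob=[(t,(.032,.007,.103),cp(508,284)),(t,(-.032,.007,.103),cp(690,372)),(t,(-.032,-.007,.103),cp(655,408)),(t,(.032,-.007,.103),cp(482,320))]
pp,r=fit(ob,[.45,-.2,-.4]);print("pin top",pp,np.degrees(pp[2]));print(np.round(r,1).tolist())
E
python3 fit.py; python3 - <<'E'
from h import *
s=get_image("side");crop(s,290,165,40,60,10,"pics/a4.png")
E
```

```text
riser [ 0.64641287  0.0674098  -0.1786664 ] -10.23683078608234
[[-0.2, -0.2], [0.5, 0.0], [-0.1, 0.1], [-1.0, -1.0], [-0.4, -0.2], [-0.9, 1.1], [0.5, -1.3], [-0.1, -0.7], [-0.1, -0.3], [0.3, -0.2], [0.4, 0.4], [-0.2, 0.7], [-0.1, 0.5], [0.0, 0.9], [1.0, -0.4], [0.5, -0.4]]
[ 0.64629434  0.06745597 -0.17406929]
[ 0.64649574  0.06731889 -0.18812547]
clip [ 0.54869203  0.08431225 -0.33323846] -19.093157144552098
[[0.1, 0.1], [-0.1, 0.1], [-0.1, 0.2], [-0.2, -0.1]]
clip in riser -0.09916912805854265 -0.000733301068480359 -0.1545720545864569
pin top [ 0.51305569 -0.21908436  1.45564812] 83.40249388435227
[[-4.0, 10.1], [-0.5, 1.3], [5.2, -10.2], [0.4, -1.3]]
```

View pics/a4.png

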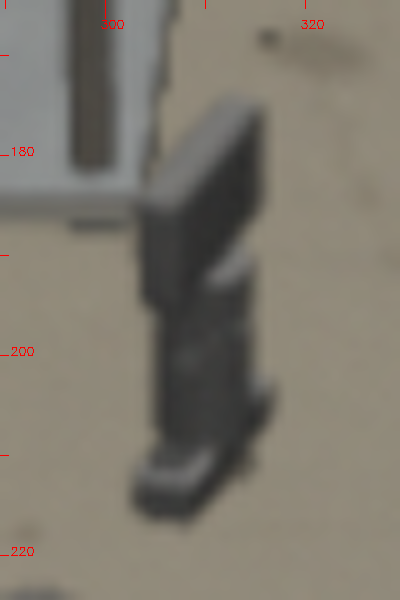

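```bash
sed -i 's/^ob=\[(t,(.032.*$/cq=lambda x,y:[290+x\/10-.45,165+y\/10-.45]\nob=[(t,(.032,.007,.103),cp(484,320)),(t,(.032,-.007,.103),cp(508,284)),(t,(-.032,-.007,.103),cp(690,370)),(t,(-.032,.007,.103),cp(655,410)),(s,(.032,.007,.103),cq(185,210)),(s,(.032,-.007,.103),cq(142,198)),(s,(-.032,-.007,.103),cq(228,93)),(s,(-.032,.007,.103),cq(266,102))]/' fit.py
cat >> fit.py <<'E'
for sub in(t,s):
    q,_=fit([o for o in ob if o[0] is sub],pp);print(q)
for nm,d in(("top",t),("side",s)):
    sc=4
    im=cv2.resize(d["color"],None,fx=sc,fy=sc,interpolation=cv2.INTER_CUBIC)
    def dl(P,Ls,col,z0=0):
        a=np.array([((pj(d,pose(P,L,z0))+.5)*sc) for L in Ls],int);cv2.polylines(im,[a.reshape(-1,1,2)],False,col,1,cv2.LINE_AA)
    box=lambda a,b,z:[(a,b,z),(-a,b,z),(-a,-b,z),(a,-b,z),(a,b,z)]
    cir=lambda r,z,x0=0,y0=0:[(x0+r*np.cos(q),y0+r*np.sin(q),z) for q in np.linspace(0,6.3,40)]
    dl(pp,box(.032,.007,.103),(0,0,255));dl(pp,box(.031,.009,.014),(0,255,0));dl(pp,cir(.014,.067),(255,0,0))
    dl(p,[(.075,.055,T),(-.165,.055,T),(-.165,-.055,T),(.075,-.055,T),(.075,.055,T)],(0,0,255));dl(p,box(.0105,.036,T),(0,255,0));dl(p,cir(.0155,T),(255,0,0))
    for k in((.05,.0105),(.05,-.0105),(.065,0)): dl(p,cir(.004,.056,*k),(255,0,255))
    dl(pc,[(-.04,0,.049),(.058,0,.049)],(0,255,255));dl(pc,cir(.02,.049,-.062,.0046),(0,255,255))
    x0,y0,w,h=(265,155,205,125) if nm=="top" else (200,165,140,140)
    im=im[y0*sc:(y0+h)*sc,x0*sc:(x0+w)*sc];cv2.imwrite(f"pics/f_{nm}.png",im[:600,:800])
E
python3 fit.py
```

```text
riser [ 0.64641287  0.0674098  -0.1786664 ] -10.23683078608234
[[-0.2, -0.2], [0.5, 0.0], [-0.1, 0.1], [-1.0, -1.0], [-0.4, -0.2], [-0.9, 1.1], [0.5, -1.3], [-0.1, -0.7], [-0.1, -0.3], [0.3, -0.2], [0.4, 0.4], [-0.2, 0.7], [-0.1, 0.5], [0.0, 0.9], [1.0, -0.4], [0.5, -0.4]]
[ 0.64629434  0.06745597 -0.17406929]
[ 0.64649574  0.06731889 -0.18812547]
clip [ 0.54869203  0.08431225 -0.33323846] -19.093157144552098
[[0.1, 0.1], [-0.1, 0.1], [-0.1, 0.2], [-0.2, -0.1]]
clip in riser -0.09916912805854265 -0.000733301068480359 -0.1545720545864569
pin top [ 0.51329698 -0.21896186  1.1388044 ] 65.24868585717358
[[-0.4, 0.2], [-1.1, -0.4], [-0.1, -0.2], [2.3, -0.1], [-0.0, -0.3], [-0.6, -0.1], [0.4, -0.2], [1.3, -0.2]]
[ 0.51306251 -0.21912153  1.11383339]
[ 0.51400614 -0.21807517  1.18434325]
```

```bash
python3 -c "
import cv2;print(cv2.imread('pics/f_top.png').shape,cv2.imread('pics/f_side.png').shape)"
```

```text
(500, 800, 3) (560, 560, 3)
```

View pics/f_top.png

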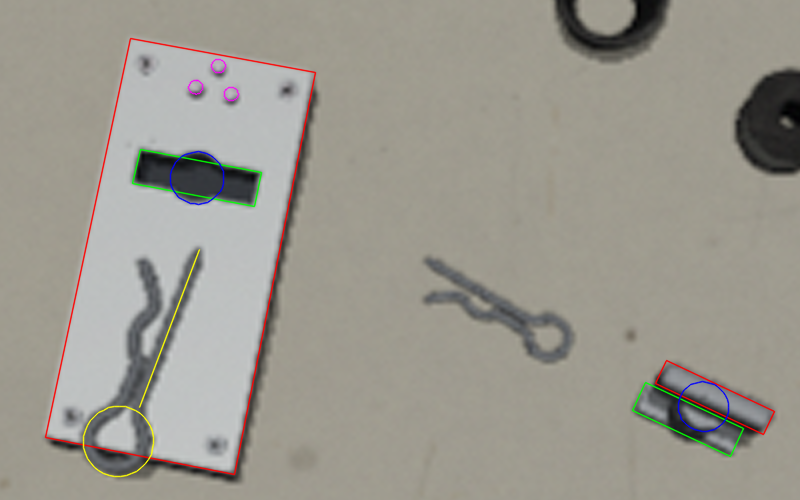

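View pics/f_side.png

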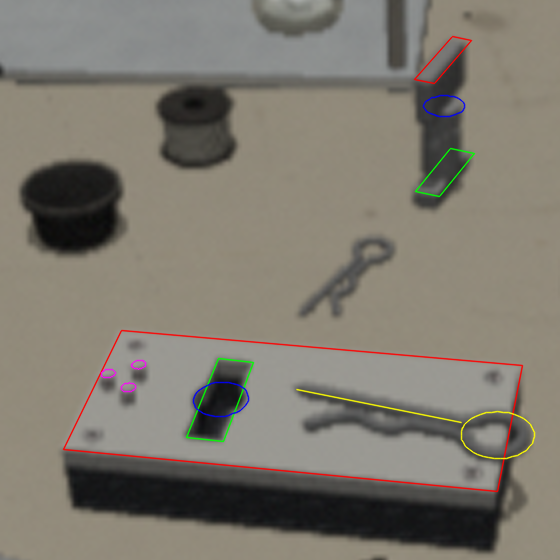

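The overlays agree with the plate, slot, dowels and pin to within about 1 px. The clip lies at about -0.15 rad to the plate axis and I'll refine that later. The pin comes first, so I'm working out the tool axes and the first shift.

```bash
cat > mv.py <<'E'
import sys,numpy as np
from rig import get_state
from scipy.spatial.transform import Rotation as Ro
# usage: mv.py x y z jawyaw_deg -> shift/turn from measured pose to tool-down target
def M(s=None):
    s=s or get_state();q=s["ee_rot"];return s,Ro.from_quat([q[1],q[2],q[3],q[0]])
if __name__=="__main__":
    s,R=M();A=R.as_matrix()
    print("clock",round(s["clock"],2),"pos",s["position"].round(4),"w",round(s["width"],4),"F",s["contact_force"].round(1),"M",s["moment"].round(2))
    print("tool x",A[:,0].round(3),"y",A[:,1].round(3),"z",A[:,2].round(3),"jawyaw",np.degrees(np.arctan2(A[1,2],A[0,2])).round(2),"q",s["qpos"].round(3))
    if len(sys.argv)>4:
        x,y,z,a=map(float,sys.argv[1:5]);a=np.radians(a)
        Z=np.array([np.cos(a),np.sin(a),0]);Y=np.array([0,0,-1.]);X=np.cross(Y,Z)
        T=Ro.from_matrix(np.c_[X,Y,Z])
        print("shift cm",(A.T@(np.array([x,y,z])-s["position"])*100).round(2),"turn",(np.degrees((R.inv()*T).as_rotvec())/8).round(3))
E
python3 mv.py .513 -.219 .16 -25; python3 mv.py .513 -.219 .16 155
```

```text
clock 0.45 pos [0.2464 0.5195 0.2313] w 0.0855 F [ 0.1 -0.6 -0.8] M [ 0.03 -0.03 -0.01]
tool x [ 0.904 -0.428  0.   ] y [-0. -0. -1.] z [ 0.428  0.904 -0.   ] jawyaw 64.63 q [ 1.007  0.276  1.505 -0.     1.361 -0.121]
shift cm [ 55.73   7.13 -55.31] turn [ 0.    11.204  0.   ]
clock 0.45 pos [0.2464 0.5195 0.2313] w 0.0855 F [ 0.1 -0.6 -0.8] M [ 0.03 -0.03 -0.01]
tool x [ 0.904 -0.428  0.   ] y [-0. -0. -1.] z [ 0.428  0.904 -0.   ] jawyaw 64.63 q [ 1.007  0.276  1.505 -0.     1.361 -0.121]
shift cm [ 55.73   7.13 -55.31] turn [  0.    -11.296  -0.   ]
```

```bash
python3 -m jog '[0,55.7,4,-55.3,0,11.2,0, 0,55.7,4,-55.3,0,11.2,0, 0,55.7,4,-55.3,0,11.2,0, 0,55.7,4,-55.3,0,11.2,0, 0,55.7,4,-55.3,0,11.2,0, 0,55.7,4,-55.3,0,11.2,0, 0,55.7,4,-55.3,0,11.2,0, 0,55.7,4,-55.3,0,11.2,0, 0,55.7,4,-55.3,0,11.2,0, 0,55.7,4,-55.3,0,11.2,0, 0,55.7,4,-55.3,0,11.2,0, 0,55.7,4,-55.3,0,11.2,0]' 60; python3 mv.py .513 -.219 .13 -24.8
```

```text
clock: 1.95
position: [0.5011, -0.1872, 0.1932]
ee_rot: [-0.38, 0.38, -0.596, 0.597]
contact_force: [-0.2, 0.8, -1.1]
width: 0.0852
clock 1.95 pos [ 0.5011 -0.1872  0.1932] w 0.0852 F [-0.2  0.8 -1.1] M [ 0.01 -0.   -0.03]
tool x [-0.423 -0.906 -0.001] y [ 0.001  0.    -1.   ] z [ 0.906 -0.423  0.001] jawyaw -25.01 q [-4.880e-01  2.400e-01  1.653e+00  1.000e-03  1.248e+00 -5.200e-02]
shift cm [2.38 6.33 2.42] turn [-0.006 -0.026 -0.004]
```

```bash
python3 -m jog '[0,2.38,4,2.42,0,0,0, 0,2.38,6.3,2.42,0,0,0, 0,2.38,6.3,2.42,0,0,0, 0,2.38,8.5,2.42,0,0,0, 0,2.38,10.5,2.42,0,0,0, 0,2.38,12.1,2.42,0,0,0, 0,2.38,12.1,2.42,0,0,0, 0,2.38,12.1,2.42,0,0,0]' ; python3 mv.py .513 -.219 .072 -24.8
python3 - <<'E'
from h import *
t=get_image("top");s=get_image("side")
crop(t,390,190,120,100,6,"pics/b1.png");crop(s,270,130,80,100,6,"pics/b2.png")
E
```

```text
clock: 2.95
position: [0.5132, -0.217, 0.0731]
ee_rot: [-0.381, 0.38, -0.596, 0.597]
contact_force: [1.2, -0.4, 0.1]
width: 0.0855
clock 2.95 pos [ 0.5132 -0.217   0.0731] w 0.0855 F [ 1.2 -0.4  0.1] M [ 0.02 -0.01  0.05]
tool x [-0.422 -0.907  0.   ] y [ 0.002 -0.001 -1.   ] z [ 0.907 -0.422  0.002] jawyaw -24.95 q [-0.525  0.382  1.775  0.     0.982 -0.09 ]
shift cm [0.19 0.11 0.07] turn [-0.013 -0.019  0.   ]
```

View pics/b1.png

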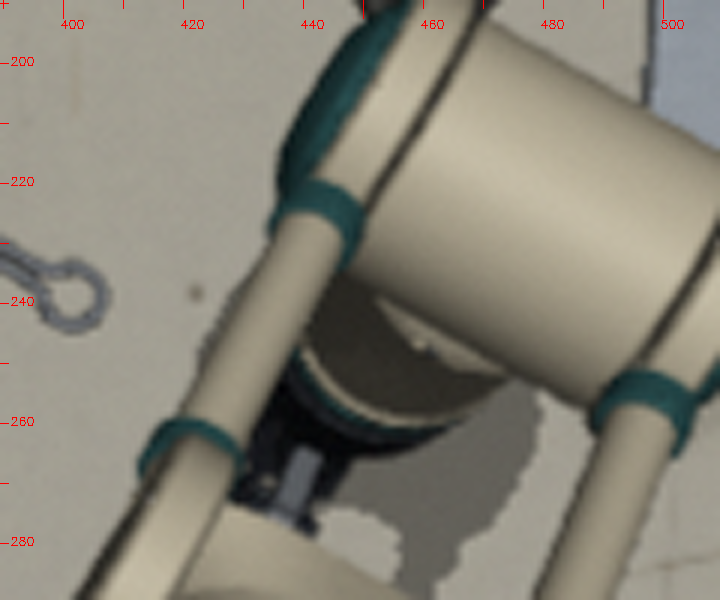

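View pics/b2.png

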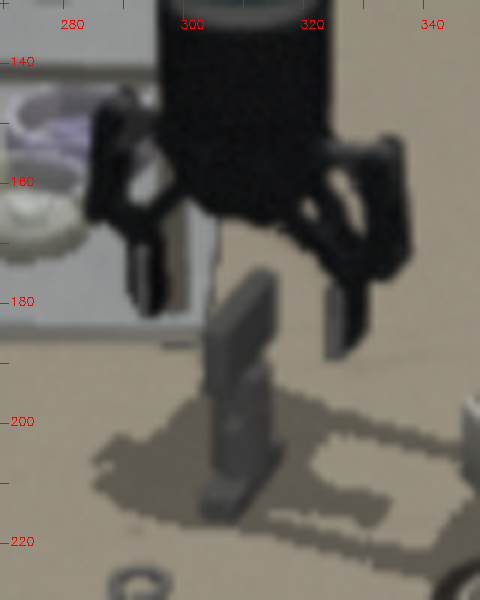

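The pin stands between the open fingers, with its wing centre near (306,187) in the side view. Closing now.

```bash
python3 -m jog '[255,0.2,0.1,0.05,0,0,0, 255,0.2,0.1,0.05,0,0,0, 255,0.2,0.1,0.05,0,0,0, 255,0.2,0.1,0.05,0,0,0, 255,0.2,0.1,0.05,0,0,0, 255,0.2,0.1,0.05,0,0,0, 255,0.2,0.1,0.05,0,0,0]' 80; python3 mv.py
python3 - <<'E'
from h import *
s=get_image("side")
crop(s,270,130,80,100,6,"pics/b3.png")
E
```

```text
clock: 3.92
position: [0.5122, -0.219, 0.0712]
ee_rot: [-0.38, 0.38, -0.596, 0.596]
contact_force: [0.2, 0.5, 1.6]
width: 0.0128
clock 3.92 pos [ 0.5122 -0.219   0.0712] w 0.0128 F [0.2 0.5 1.6] M [-0.14  0.02 -0.02]
tool x [-0.422 -0.907  0.   ] y [ 0. -0. -1.] z [ 0.907 -0.422  0.001] jawyaw -24.97 q [-0.529  0.385  1.777  0.     0.98  -0.093]
```

View pics/b3.png

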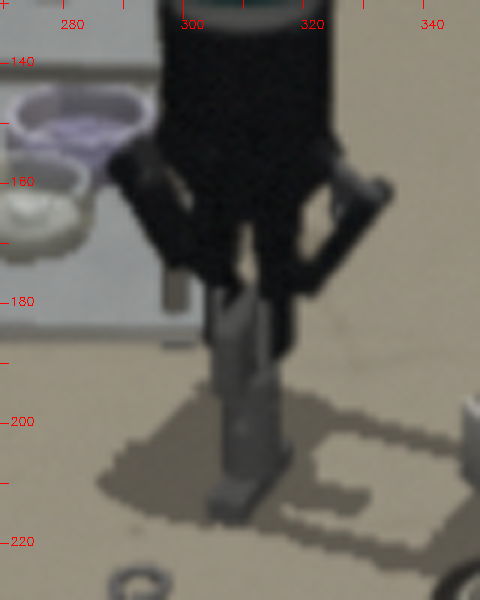

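```bash
python3 -m jog '[255,0,-3,0,0,0,0, 255,0,-6,0,0,0,0, 255,0,-9,0,0,0,0, 255,0,-9,0,0,0,0]' ; python3 mv.py .6464 .0674 .16 -10.2
```

```text
clock: 4.47
position: [0.5131, -0.2193, 0.1625]
ee_rot: [-0.381, 0.379, -0.595, 0.597]
contact_force: [1.5, -0.3, -3.8]
width: 0.0126
clock 4.47 pos [ 0.5131 -0.2193  0.1625] w 0.0126 F [ 1.5 -0.3 -3.8] M [-0.01  0.04  0.  ]
tool x [-0.422 -0.907  0.   ] y [ 0.003 -0.002 -1.   ] z [ 0.907 -0.422  0.004] jawyaw -24.97 q [-0.529  0.296  1.655  0.     1.187 -0.093]
shift cm [-3.162e+01  2.500e-01 -2.000e-02] turn [-0.027 -1.846  0.004]
```

```bash
python3 -m jog '[255,-5,0.2,0,0,-0.3,0, 255,-10,0.2,0,0,-0.6,0, 255,-15,0.2,0,0,-0.9,0, 255,-20,0.2,0,0,-1.3,0, 255,-25,0.2,0,0,-1.6,0, 255,-29,0.2,0,0,-1.85,0, 255,-31.6,0.2,0,0,-1.85,0, 255,-31.6,0.2,0,0,-1.85,0, 255,-31.6,0.2,0,0,-1.85,0, 255,-31.6,0.2,0,0,-1.85,0]' ; python3 mv.py .6464 .0674 .16 -10.2
python3 - <<'E'
from h import *
t=get_image("top");s=get_image("side")
crop(t,260,130,120,150,4,"pics/c1.png");crop(s,210,150,120,140,4.2,"pics/c2.png")
E
```

```text
clock: 5.72
position: [0.6449, 0.0663, 0.1589]
ee_rot: [0.453, -0.454, 0.543, -0.543]
contact_force: [0.6, 0.1, -4.0]
width: 0.0132
clock 5.72 pos [0.6449 0.0663 0.1589] w 0.0132 F [ 0.6  0.1 -4. ] M [-0.02  0.   -0.  ]
tool x [-0.178 -0.984  0.001] y [-0.001 -0.    -1.   ] z [ 0.984 -0.178 -0.001] jawyaw -10.26 q [-5.000e-03  4.300e-01  1.451e+00 -1.000e-03  1.262e+00  1.750e-01]
shift cm [-0.13 -0.11  0.13] turn [ 0.006 -0.008  0.005]
```

View pics/c1.png

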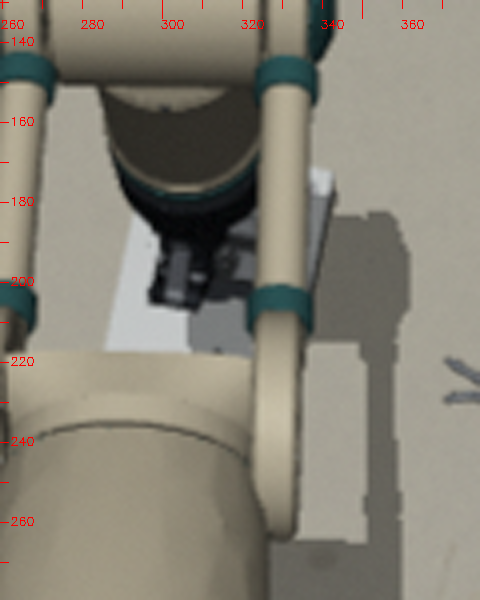

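View pics/c2.png

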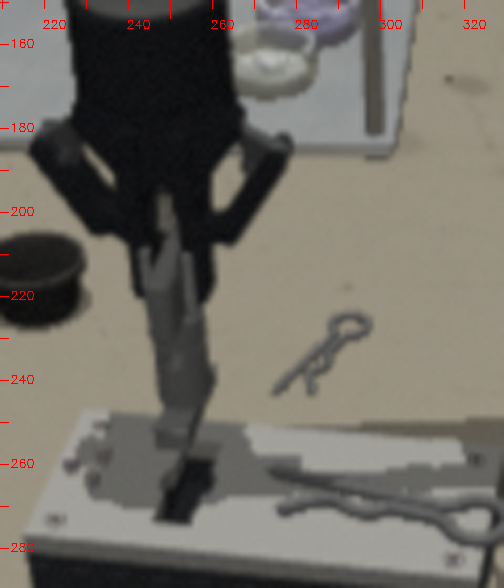

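```bash
cat > ov.py <<'E'
from h import *
from mv import M
import sys
def avg(n=8):
    P=[];J=[]
    for i in range(n):
        s,R=M();A=R.as_matrix();P.append(s["position"]);J.append(np.degrees(np.arctan2(A[1,2],A[0,2])));d=get_image("side")
    return np.mean(P,0),np.std(P,0),np.mean(J)
def pinov(d,p,z0,x0,y0,w,h,sc,fn,extra=()):
    from fit0 import pose
    im=cv2.resize(d["color"],None,fx=sc,fy=sc,interpolation=cv2.INTER_CUBIC)
    def dl(P,Ls,col,z=0):
        a=np.array([((pj(d,pose(P,L,z))+.5)*sc) for L in Ls],int);cv2.polylines(im,[a.reshape(-1,1,2)],False,col,1,cv2.LINE_AA)
    box=lambda a,b,z:[(a,b,z),(-a,b,z),(-a,-b,z),(a,-b,z),(a,b,z)]
    cir=lambda r,z,x=0,y=0:[(x+r*np.cos(q),y+r*np.sin(q),z) for q in np.linspace(0,6.3,40)]
    for z,b,a,c in((.103,.007,.032,(0,0,255)),(.067,.007,.032,(0,0,255)),(.014,.009,.031,(0,255,0)),(0,.009,.031,(0,255,0))): dl(p,box(a,b,z),c,z0)
    dl(p,cir(.014,.067),(255,0,0),z0);dl(p,cir(.014,.014),(255,0,0),z0)
    for P,Ls,c in extra: dl(P,Ls,c)
    cv2.imwrite(fn,im[int(y0*sc):int((y0+h)*sc),int(x0*sc):int((x0+w)*sc)])
E
sed -n '/^def pose/,/return/p' fit.py > fit0.py; sed -i '1i import numpy as np' fit0.py
python3 - <<'E'
from ov import *
P,sd,j=avg();print(P,sd,j)
s=get_image("side")
R=(.6464,.0674,-.1787);T=.045
sl=[(.0105,.036,T),(-.0105,.036,T),(-.0105,-.036,T),(.0105,-.036,T),(.0105,.036,T)]
pinov(s,(P[0],P[1],np.radians(j+90)),P[2]-.0713,215,180,70,100,6,"pics/c3.png",[(R,sl,(0,255,255))])
crop(s,215,180,70,100,6,"pics/c4.png")
a=cv2.imread("pics/c3.png");b=cv2.imread("pics/c4.png");cv2.imwrite("pics/c34.png",cv2.hconcat([a,b[:a.shape[0]]])[:600,:800])
E
```

```text
[0.64536261 0.06705948 0.15932713] [9.64205237e-05 3.35897291e-04 5.13845592e-05] -10.21747745037132
```

View pics/c34.png

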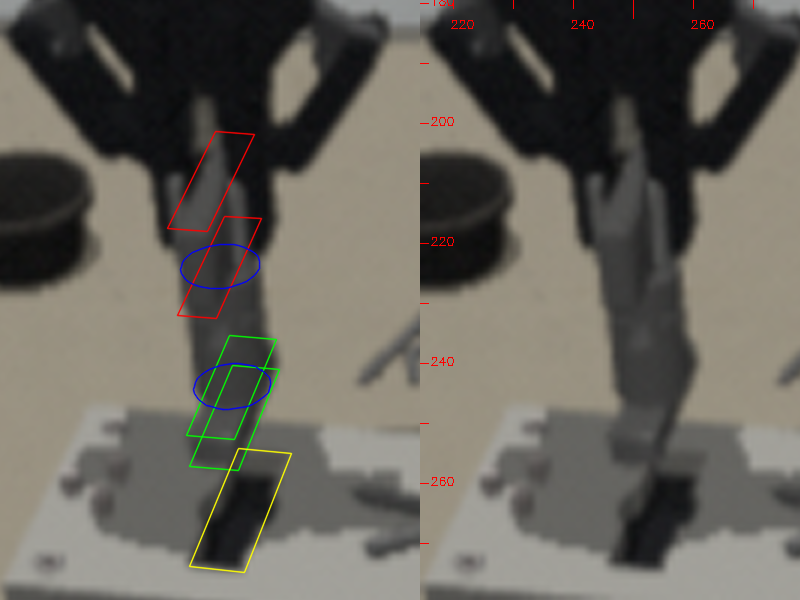

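```bash
python3 - <<'E'
from ov import *
s=get_image("side");P=(.64536,.06706,.1593)
s2=dict(s);s2["color"]=cv2.convertScaleAbs(s["color"],alpha=2.2,beta=-60)
R=(.6464,.0674,-.1787);T=.045
sl=[(.0105,.036,T),(-.0105,.036,T),(-.0105,-.036,T),(.0105,-.036,T),(.0105,.036,T)]
pinov(s2,(P[0],P[1],np.radians(79.8)),P[2]-.0713,230,205,40,72,8,"pics/c5.png",[(R,sl,(0,255,255))])
crop(s2,230,205,40,72,8,"pics/c6.png")
a=cv2.imread("pics/c5.png");b=cv2.imread("pics/c6.png");cv2.imwrite("pics/c56.png",cv2.hconcat([a,b])[:600,:800])
E
```

```text
(no output)
```

View pics/c56.png

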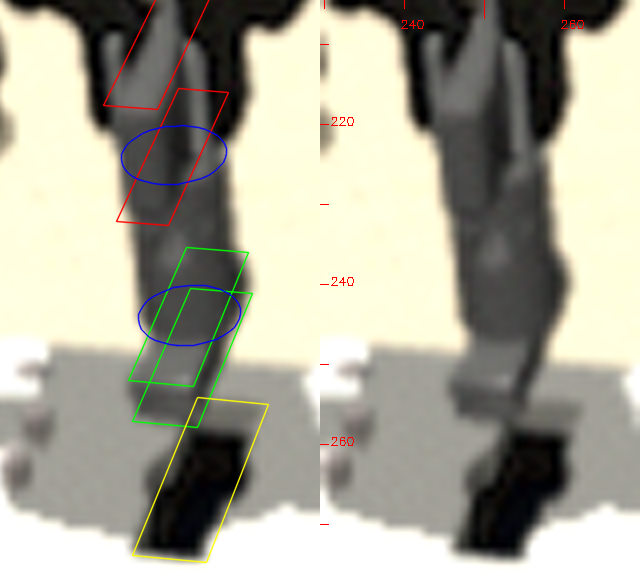

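```bash
python3 -m jog '[255,-0.05,2,0.12,0,0,0, 255,-0.05,3.6,0.12,0,0,0, 255,-0.05,3.6,0.12,0,0,0, 255,-0.05,3.6,0.12,0,0,0]' ; python3 - <<'E'
from ov import *
P,sd,j=avg(6);print(P,sd,j);s,R=M();print(s["contact_force"])
s=get_image("side");t=get_image("top")
s2=dict(s);s2["color"]=cv2.convertScaleAbs(s["color"],alpha=2.0,beta=-40)
R=(.6464,.0674,-.1787);T=.045
sl=[(.0105,.036,T),(-.0105,.036,T),(-.0105,-.036,T),(.0105,-.036,T),(.0105,.036,T)]
pinov(s2,(P[0],P[1],np.radians(79.8)),P[2]-.0713,230,220,45,60,8.5,"pics/c5.png",[(R,sl,(0,255,255))])
crop(s2,230,220,45,60,8.5,"pics/c6.png")
a=cv2.imread("pics/c5.png");b=cv2.imread("pics/c6.png");cv2.imwrite("pics/d1.png",cv2.hconcat([a,b])[:600,:800])
crop(t,260,160,90,90,6,"pics/d2.png")
E
```

```text
clock: 6.82
position: [0.6471, 0.0679, 0.1234]
ee_rot: [-0.454, 0.454, -0.542, 0.542]
contact_force: [0.0, -0.6, -3.0]
width: 0.0129
[0.64721536 0.06793454 0.12379999] [1.09204747e-04 9.86905283e-06 1.95091762e-04] -10.169831830022819
[-0.17535986 -0.23098165 -2.95854618]
```

View pics/d1.png

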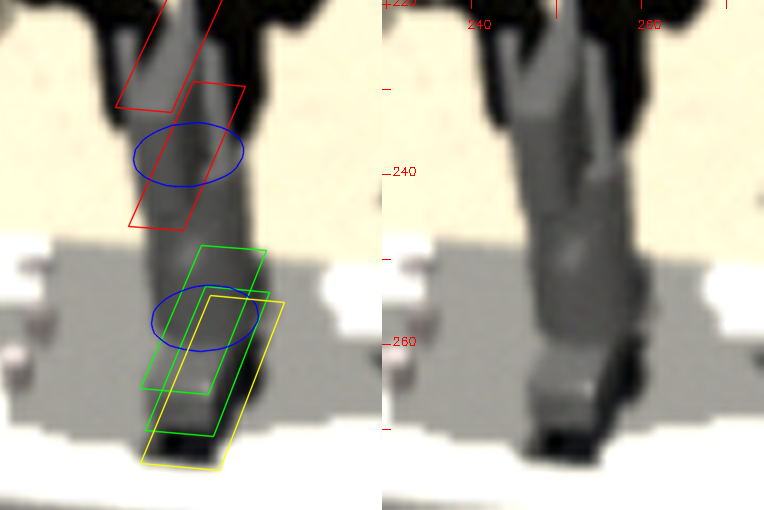

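View pics/d2.png

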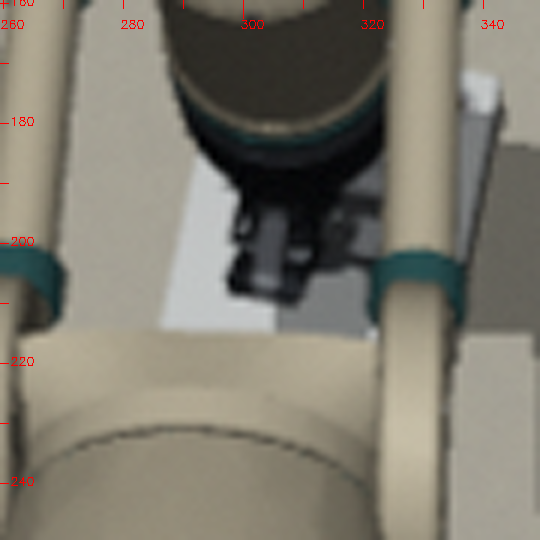

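```bash
python3 -m jog '[255,0,0,-0.08,0,0,0, 255,0,0.4,-0.08,0,0,0, 255,0,0.8,-0.08,0,0,0, 255,0,1.1,-0.08,0,0,0, 255,0,1.1,-0.08,0,0,0]' ; python3 mv.py
```

```text
clock: 7.85
position: [0.6461, 0.068, 0.1117]
ee_rot: [-0.454, 0.454, -0.542, 0.542]
contact_force: [0.6, -0.9, -3.0]
width: 0.0128
clock 7.85 pos [0.6461 0.068  0.1117] w 0.0128 F [ 0.6 -0.9 -3. ] M [-0.03 -0.18  0.02]
tool x [-0.177 -0.984 -0.   ] y [ 0.  0. -1.] z [ 0.984 -0.177  0.   ] jawyaw -10.17 q [-0.002  0.467  1.513  0.     1.162  0.175]
```

```bash
python3 -m jog '[255,0,0.4,0,0,0,0, 255,0,0.8,0,0,0,0, 255,0,1.1,0,0,0,0, 255,0,1.4,0,0,0,0, 255,0,1.4,0,0,0,0]' ; python3 mv.py
```

```text
clock: 8.48
position: [0.6462, 0.0681, 0.0979]
ee_rot: [-0.454, 0.454, -0.542, 0.542]
contact_force: [2.2, 0.7, -2.4]
width: 0.0126
clock 8.47 pos [0.6462 0.0681 0.0979] w 0.0126 F [ 2.2  0.7 -2.4] M [ 0.02 -0.37 -0.04]
tool x [-0.177 -0.984 -0.   ] y [ 0.  0. -1.] z [ 0.984 -0.177  0.   ] jawyaw -10.17 q [-0.002  0.479  1.53   0.     1.132  0.175]
```

```bash
python3 -m jog '[255,0,0.4,0.03,0,0,0, 255,0,0.8,0.03,0,0,0, 255,0,1.2,0.03,0,0,0, 255,0,1.6,0.03,0,0,0, 255,0,1.8,0.03,0,0,0, 255,0,1.8,0.03,0,0,0]' ; python3 mv.py
```

```text
clock: 9.22
position: [0.6464, 0.068, 0.0799]
ee_rot: [-0.454, 0.454, -0.542, 0.542]
contact_force: [1.0, 0.1, -3.5]
width: 0.0128
clock 9.22 pos [0.6464 0.068  0.0799] w 0.0128 F [ 1.   0.1 -3.5] M [ 0.02 -0.37 -0.01]
tool x [-0.177 -0.984 -0.   ] y [ 0.  0. -1.] z [ 0.984 -0.177  0.   ] jawyaw -10.17 q [-0.002  0.495  1.551  0.     1.095  0.175]
```

```bash
python3 -m jog '[255,0,0.1,0,0,0,0, 255,0,0.2,0,0,0,0, 255,0,0.27,0,0,0,0, 255,0,0.27,0,0,0,0, 255,0,0.27,0,0,0,0]' ; python3 mv.py
```

```text
clock: 9.85
position: [0.6464, 0.068, 0.0774]
ee_rot: [-0.454, 0.454, -0.542, 0.542]
contact_force: [2.0, 0.5, -2.4]
width: 0.0131
clock 9.85 pos [0.6464 0.068  0.0774] w 0.0131 F [ 2.   0.5 -2.4] M [ 0.   -0.42  0.03]
tool x [-0.177 -0.984 -0.   ] y [ 0.  0. -1.] z [ 0.984 -0.177  0.   ] jawyaw -10.17 q [-0.002  0.498  1.554  0.     1.09   0.175]
```

Almost on the floor. I'll go a little lower to feel contact.

```bash
python3 -m jog '[255,0,0.05,0,0,0,0, 255,0,0.1,0,0,0,0, 255,0,0.1,0,0,0,0, 255,0,0.1,0,0,0,0]' ; python3 mv.py
```

```text
clock: 10.35
position: [0.6465, 0.0681, 0.0773]
ee_rot: [-0.454, 0.453, -0.542, 0.543]
contact_force: [0.3, 0.4, 5.5]
width: 0.013
clock 10.35 pos [0.6465 0.0681 0.0773] w 0.013 F [0.3 0.4 5.5] M [ 0.01 -0.02  0.04]
tool x [-0.177 -0.984 -0.   ] y [ 0.001  0.    -1.   ] z [ 0.984 -0.177  0.001] jawyaw -10.17 q [-0.002  0.498  1.554  0.     1.089  0.175]
```

```bash
python3 -m jog '[255,0,-0.05,0,0,1.2,0, 255,0,-0.05,0,0,2.4,0, 255,0,-0.05,0,0,3.6,0, 255,0,-0.05,0,0,4.8,0, 255,0,-0.05,0,0,6,0, 255,0,-0.05,0,0,7.2,0, 255,0,-0.05,0,0,8.4,0, 255,0,-0.05,0,0,9.6,0, 255,0,-0.05,0,0,10.6,0, 255,0,-0.05,0,0,11.1,0, 255,0,-0.05,0,0,11.1,0, 255,0,-0.05,0,0,11.1,0]' ; python3 mv.py
```

```text
clock: 11.85
position: [0.6477, 0.067, 0.0774]
ee_rot: [0.054, -0.056, -0.704, 0.705]
contact_force: [4.9, -2.6, 2.7]
width: 0.0129
clock 11.85 pos [0.6477 0.067  0.0774] w 0.0129 F [ 4.9 -2.6  2.7] M [-0.77 -0.78  0.14]
tool x [-0.988  0.154 -0.003] y [ 0.003 -0.002 -1.   ] z [-0.154 -0.988  0.001] jawyaw -98.88 q [-0.003  0.498  1.553 -0.002  1.087  1.724]
```

```bash
python3 -m jog '[255,0,0,0,0,0.2,0, 255,0,0,0,0,0.2,0, 255,0,0,0,0,0.2,0]' ; python3 mv.py;  python3 -m jog '[255,0,0,0,0,0.2,0, 255,0,0,0,0,0.2,0, 255,0,0,0,0,0.2,0]' ; python3 mv.py
```

```text
clock: 12.22
position: [0.6477, 0.067, 0.0774]
ee_rot: [0.063, -0.066, -0.704, 0.705]
contact_force: [4.3, -4.3, 2.7]
width: 0.013
clock 12.22 pos [0.6477 0.067  0.0774] w 0.013 F [ 4.3 -4.3  2.7] M [-0.8  -0.79  0.1 ]
tool x [-0.983  0.182 -0.004] y [ 0.003 -0.002 -1.   ] z [-0.182 -0.983  0.001] jawyaw -100.48 q [-0.003  0.498  1.553 -0.002  1.087  1.752]
clock: 12.6
position: [0.6478, 0.0673, 0.0775]
ee_rot: [0.073, -0.076, -0.703, 0.703]
contact_force: [4.6, -2.3, 2.2]
width: 0.013
clock 12.6 pos [0.6478 0.0673 0.0775] w 0.013 F [ 4.6 -2.3  2.2] M [-0.61 -0.84  0.04]
tool x [-0.978  0.21  -0.004] y [ 0.003 -0.001 -1.   ] z [-0.21  -0.978  0.   ] jawyaw -102.1 q [-3.000e-03  4.980e-01  1.553e+00 -1.000e-03  1.087e+00  1.780e+00]
```

```bash
python3 -m jog '[255,0,0,0,0,0.15,0, 255,0,0,0,0,0.15,0, 255,0,0,0,0,0.15,0]' >/dev/null; python3 mv.py;  python3 -m jog '[255,0,0,0,0,0.15,0, 255,0,0,0,0,0.15,0, 255,0,0,0,0,0.15,0]' >/dev/null ; python3 mv.py
python3 - <<'E'
from h import *
s=get_image("side")
s["color"]=cv2.convertScaleAbs(s["color"],alpha=1.6,beta=-20)
crop(s,205,190,135,110,5.5,"pics/e1.png")
E
```

```text
clock 12.97 pos [0.6478 0.0675 0.0775] w 0.0127 F [ 5.5 -2.6  3.2] M [-0.47 -0.84  0.43]
tool x [-0.973  0.229 -0.004] y [ 0.004 -0.001 -1.   ] z [-0.229 -0.973  0.   ] jawyaw -103.23 q [-2.000e-03  4.980e-01  1.553e+00 -1.000e-03  1.087e+00  1.800e+00]
clock 13.35 pos [0.6478 0.0675 0.0774] w 0.0124 F [ 5.2 -1.9  2.1] M [-0.45 -0.92  1.18]
tool x [-0.969  0.247 -0.004] y [ 0.004 -0.002 -1.   ] z [-0.247 -0.969  0.001] jawyaw -104.3 q [-0.002  0.498  1.553 -0.002  1.087  1.819]
```

View pics/e1.png

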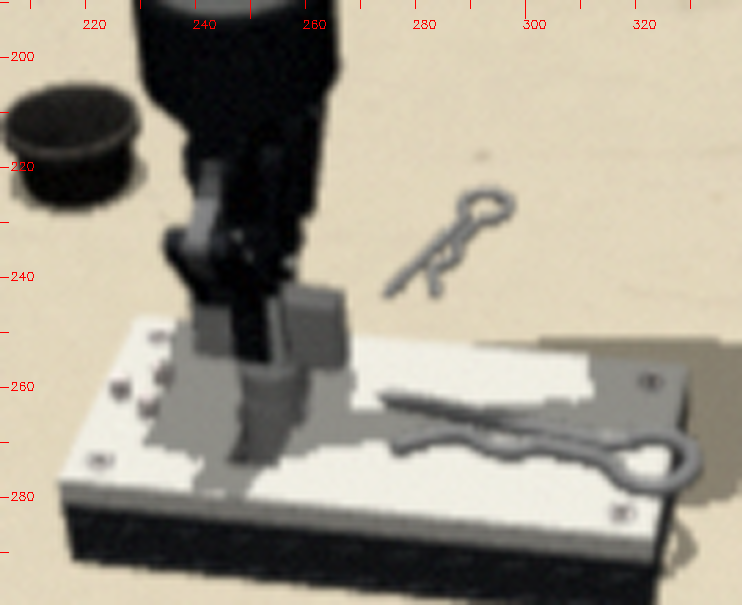

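The moment rises from 0.1 to 1.2 N·m at about 93° of turn, so the pin is on its stop. Releasing it and rising.

```bash
python3 -m jog '[255,0,-0.02,0,0,-0.15,0, 255,0,-0.02,0,0,-0.15,0, 130,0,-0.02,0,0,-0.15,0, 130,0,-0.02,0,0,-0.15,0, 130,0,-0.02,0,0,-0.15,0, 130,0,-0.02,0,0,-0.15,0, 130,0,-3,0,0,-0.15,0, 130,0,-7,0,0,-0.15,0, 130,0,-11,0,0,-0.15,0, 130,0,-11,0,0,-0.15,0]'; python3 mv.py
```

```text
clock: 14.65
position: [0.6484, 0.0682, 0.191]
ee_rot: [-0.08, 0.085, 0.703, -0.702]
contact_force: [-1.3, 0.8, -0.3]
width: 0.042
clock 14.65 pos [0.6484 0.0682 0.191 ] w 0.042 F [-1.3  0.8 -0.3] M [ 0.02  0.   -0.06]
tool x [-0.973  0.231 -0.008] y [ 0.008  0.    -1.   ] z [-0.231 -0.973 -0.002] jawyaw -103.36 q [-0.002  0.41   1.402  0.     1.323  1.802]
```

```bash
python3 -m jog '[130,3,0,5,0,0,0, 130,6,0,10,0,0,0, 130,9,0,16,0,0,0, 130,12,0,22,0,0,0, 130,12,0,27,0,0,0, 130,12,0,27,0,0,0]'; python3 - <<'E'
from h import *
t=get_image("top");s=get_image("side")
crop(t,265,155,95,125,4.8,"pics/g1.png")
crop(s,210,225,130,80,6,"pics/g2.png")
E
```

```text
clock: 15.4
position: [0.4651, -0.17, 0.1861]
ee_rot: [0.085, -0.084, -0.702, 0.702]
contact_force: [0.5, 0.6, -0.2]
width: 0.0418
```

View pics/g1.png

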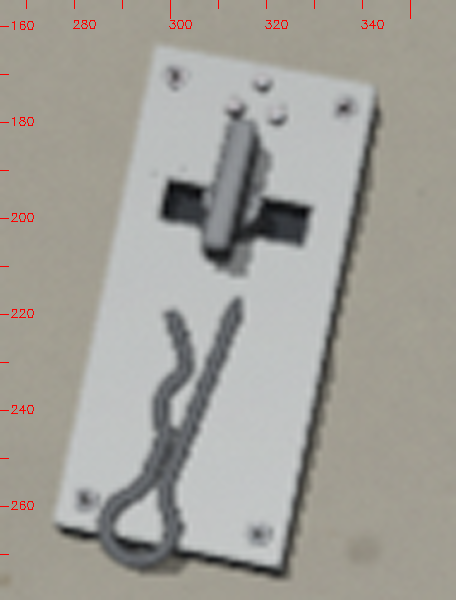

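View pics/g2.png

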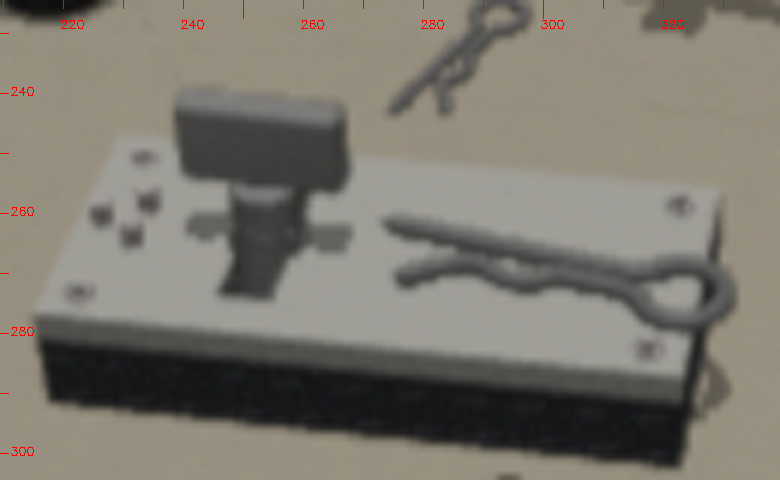

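```bash
cat > clipfit.py <<'E'
from h import *
from fit0 import pose
from scipy.optimize import least_squares
from scipy.ndimage import map_coordinates
def clipfit(ims,p0,zc=.049):
    # straight leg + loop ring, matched as dark wire on bright plate
    L=[(x,0,zc) for x in np.linspace(-.03,.054,60)]+[(-.062+.016*np.cos(a),.0046+.016*np.sin(a),zc) for a in np.linspace(.9,5.4,60)]
    L+=[(x,.009,zc) for x in np.linspace(-.038,-.02,15)]
    G=[255-cv2.GaussianBlur(cv2.cvtColor(d["color"],6),(0,0),1.0).astype(float) for d in ims]
    def f(p):
        r=[]
        for d,g in zip(ims,G):
            uv=np.array([pj(d,pose(p,l)) for l in L]);r.append(map_coordinates(g,[uv[:,1],uv[:,0]],order=1))
        return -np.mean(np.concatenate(r))
    from scipy.optimize import minimize
    best=min((minimize(f,np.array(p0)+[dx,dy,da],method="Nelder-Mead",options=dict(initial_simplex=np.array(p0)+[dx,dy,da]+np.array([[0,0,0],[.002,0,0],[0,.002,0],[0,0,.03]]))) for dx in(-.003,0,.003) for dy in(-.002,.002) for da in(-.04,.04)),key=lambda r:r.fun)
    return best.x,best.fun,L
if __name__=="__main__":
    import sys
    t=get_image("top");s=get_image("side")
    p0=eval(sys.argv[1]) if len(sys.argv)>1 else [.5487,.0843,-.333]
    for ims in([t],[s],[t,s]):
        p,v,L=clipfit(ims,p0);print(p.round(4),np.degrees(p[2]).round(2),round(v,1))
    d=p-np.array([.6464,.0674,-.1787]);c,n=np.cos(-.1787),np.sin(-.1787)
    print("in riser",(c*d[0]+n*d[1]).round(4),(-n*d[0]+c*d[1]).round(4),np.degrees(d[2]).round(2))
    for dd,nm,b in((t,"t",(265,155,95,125,4.8)),(s,"s",(210,225,130,80,6))):
        im=dd["color"].copy();x0,y0,w,h,k=b
        im=cv2.resize(im[y0:y0+h,x0:x0+w],None,fx=k,fy=k,interpolation=2)
        for l in L:
            u=(pj(dd,pose(p,l))-[x0,y0]+.5)*k;cv2.circle(im,(int(u[0]),int(u[1])),1,(0,0,255),-1)
        cv2.imwrite(f"pics/cf_{nm}.png",im)
E
python3 clipfit.py
```

```text
[ 0.5488  0.0842 -0.3364] -19.27 -153.0
[ 0.5511  0.086  -0.3585] -20.54 -166.2
[ 0.551   0.0842 -0.3468] -19.87 -158.3
in riser -0.0969 -0.0004 -9.63
```

View pics/cf_t.png

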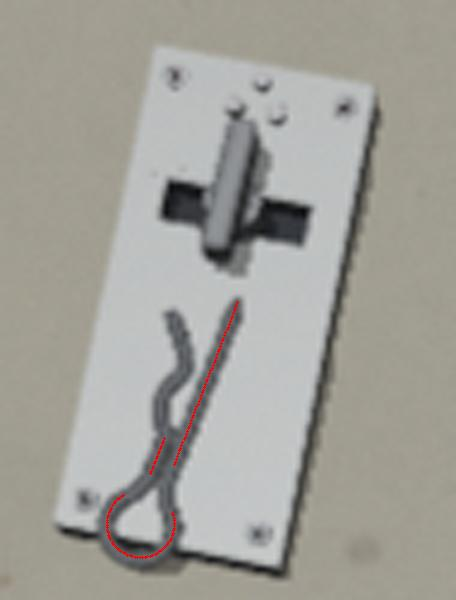

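View pics/cf_s.png

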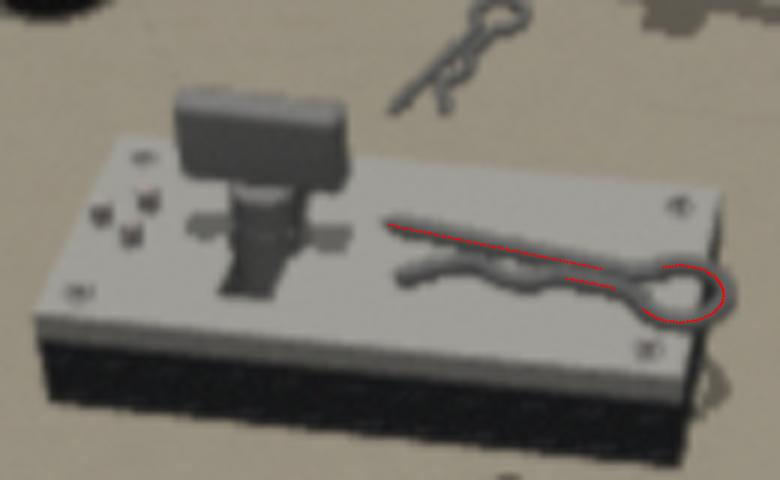

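```bash
python3 mv.py .524 .0978 .12 -109.5
```

```text
clock 15.6 pos [ 0.467  -0.1658  0.1863] w 0.0422 F [0.7 0.8 0. ] M [ 0.02 -0.02  0.03]
tool x [-0.973  0.23   0.001] y [-0.001  0.001 -1.   ] z [-0.23  -0.973 -0.001] jawyaw -103.32 q [-4.820e-01  1.890e-01  1.741e+00  1.000e-03  1.213e+00  1.321e+00]
shift cm [  0.52   6.66 -26.95] turn [0.007 0.772 0.009]
```

```bash
python3 -m jog '[130,0.5,0,-5,0,0.2,0, 130,0.5,0,-10,0,0.5,0, 130,0.5,0,-15,0,0.77,0, 130,0.5,0,-20,0,0.77,0, 130,0.5,2,-25,0,0.77,0, 130,0.5,5,-27,0,0.77,0, 130,0.5,8,-27,0,0.77,0, 130,0.5,10,-27,0,0.77,0, 130,0.5,10,-27,0,0.77,0, 130,0.5,10,-27,0,0.77,0]'; python3 - <<'E'
from ov import *
P,sd,j=avg(4);print(P,sd,j)
s=get_image("side");crop(s,250,215,95,80,7.5,"pics/i1.png")
E
python3 mv.py .524 .0978 .0475 -109.5
```

```text
clock: 16.85
position: [0.5251, 0.0979, 0.0875]
ee_rot: [-0.119, 0.12, 0.697, -0.697]
contact_force: [0.8, -0.3, 0.5]
width: 0.0419
[0.52532145 0.09752828 0.08783406] [0.00013958 0.00025781 0.0002044 ] -109.47991356477877
clock 17.1 pos [0.5252 0.0969 0.0878] w 0.0419 F [-0.9 -0.5 -0. ] M [ 0.06  0.05 -0.04]
tool x [-0.942  0.334 -0.002] y [ 0.002  0.    -1.   ] z [-0.334 -0.942 -0.001] jawyaw -109.54 q [0.052 0.336 1.807 0.    0.996 1.964]
shift cm [ 0.15  4.03 -0.04] turn [ 0.006 -0.005 -0.012]
```

View pics/i1.png

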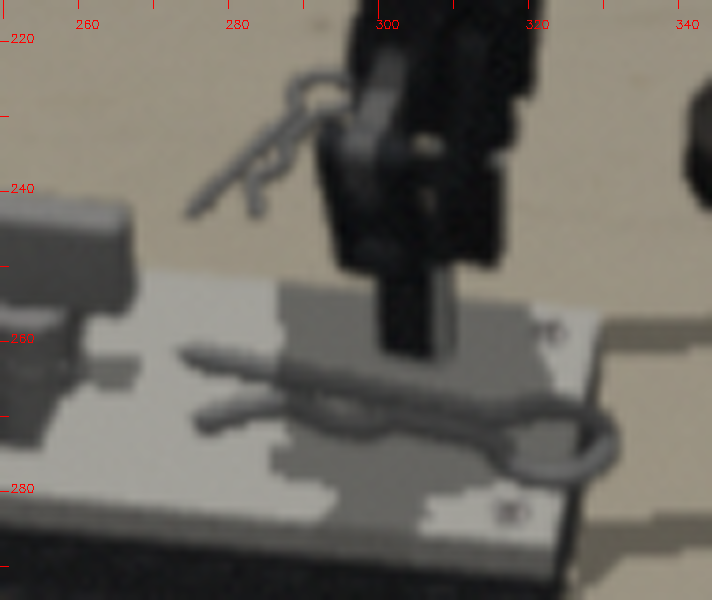

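```bash
python3 - <<'E'
from h import *
s=get_image("side")
print(pj(s,(.5253,.0975,.0878)),pj(s,(.524,.0978,.0475)),[pj(s,(.549+x*.943+y*.334,.0842-.334*x+.943*y,.049)).round(1) for x,y in((-.082,.0046),(-.04,.0045),(-.018,.0045),(.058,0))])
E
python3 -m jog '[130,0.15,1,0,0,0,0, 130,0.15,2,0,0,0,0, 130,0.15,3,0,0,0,0, 130,0.15,3.6,0,0,0,0, 130,0.15,4,0,0,0,0, 130,0.15,4,0,0,0,0, 130,0.15,4,0,0,0,0]'; python3 - <<'E'
from ov import *
P,sd,j=avg(3);print(P,sd,j)
s=get_image("side");crop(s,250,215,95,80,7.5,"pics/i2.png")
E
```

```text
[308.23748201 256.34101284] [309.06290145 270.81785404] [array([332.5, 275.1]), array([314.2, 271.3]), array([304.7, 269.4]), array([273.6, 261.8])]
clock: 18.02
position: [0.5235, 0.0974, 0.0472]
ee_rot: [-0.12, 0.12, 0.697, -0.697]
contact_force: [0.5, 0.2, 0.3]
width: 0.0419
[0.52352289 0.09744145 0.04721992] [2.90729797e-05 2.91670684e-06 4.94922835e-05] -109.52999234782817
```

View pics/i2.png

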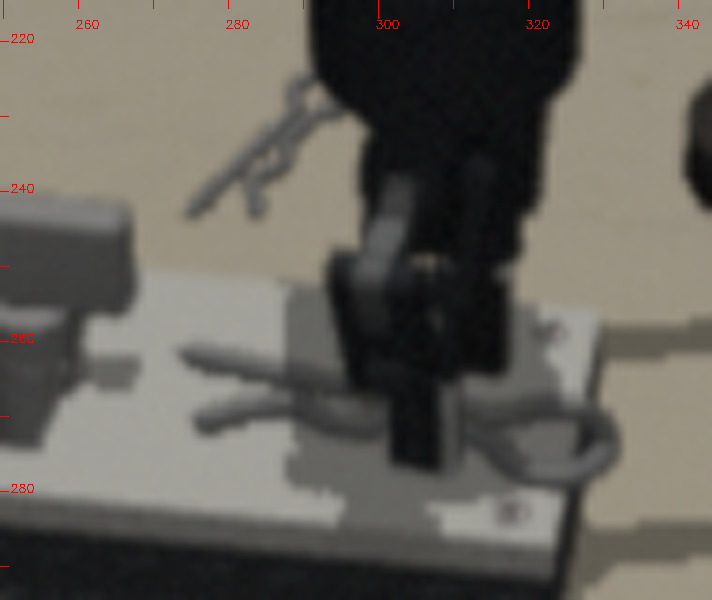

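```bash
python3 -m jog '[255,0,0,0,0,0,0, 255,0,0,0,0,0,0, 255,0,0,0,0,0,0, 255,0,0,0,0,0,0, 255,0,0,0,0,0,0]' 40; python3 - <<'E'
from ov import *
s=get_image("side");crop(s,250,215,95,80,7.5,"pics/i3.png")
E
```

```text
clock: 18.85
position: [0.5233, 0.0974, 0.0472]
ee_rot: [-0.12, 0.12, 0.697, -0.697]
contact_force: [-0.8, 0.2, 5.3]
width: 0.0147
```

View pics/i3.png

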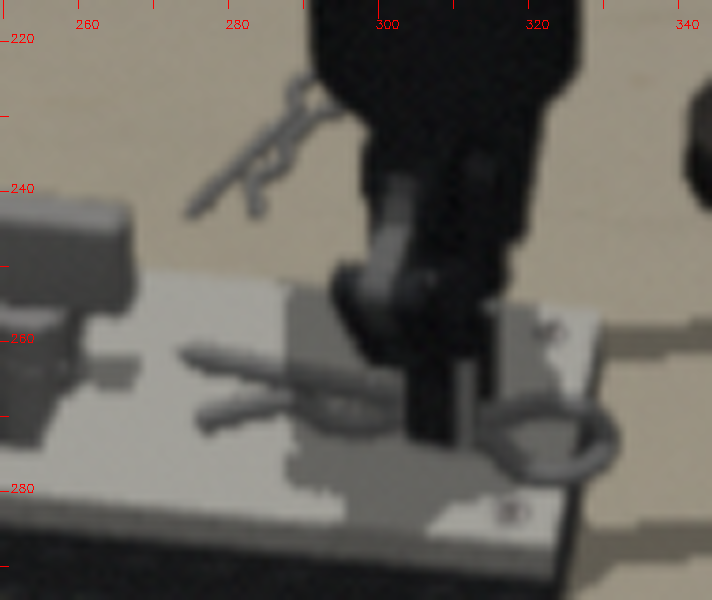

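```bash
python3 mv.py .5314 .0944 .0492 -101.2
```

```text
clock 18.9 pos [0.5233 0.0974 0.0472] w 0.0143 F [-1.  -0.2  5. ] M [-0.05  0.2   0.  ]
tool x [-0.942  0.334 -0.   ] y [ 0.  0. -1.] z [-0.334 -0.942 -0.   ] jawyaw -109.53 q [0.053 0.383 1.859 0.    0.899 1.965]
shift cm [-0.86 -0.2   0.01] turn [ 1.000e-03 -1.041e+00 -2.000e-03]
```

```bash
python3 -m jog '[255,0,-0.3,0,0,0,0, 255,0,-0.3,0,0,-0.5,0, 255,-0.4,-0.3,0,0,-1.04,0, 255,-0.86,-0.3,0,0,-1.04,0, 255,-0.86,-0.25,0,0,-1.04,0, 255,-0.86,-0.25,0,0,-1.04,0]' ; python3 - <<'E'
from ov import *
P,sd,j=avg(4);print(P,sd,j)
s=get_image("side");t=get_image("top");crop(s,230,220,110,80,7,"pics/j1.png");crop(t,270,160,90,115,5,"pics/j2.png")
E
```

```text
clock: 19.65
position: [0.531, 0.0945, 0.0492]
ee_rot: [-0.07, 0.069, 0.704, -0.704]
contact_force: [-0.3, -0.3, -0.7]
width: 0.0143
[0.53107312 0.09456298 0.04928896] [4.37715225e-05 1.77890571e-05 7.11620931e-05] -101.23549376355098
```

View pics/j1.png

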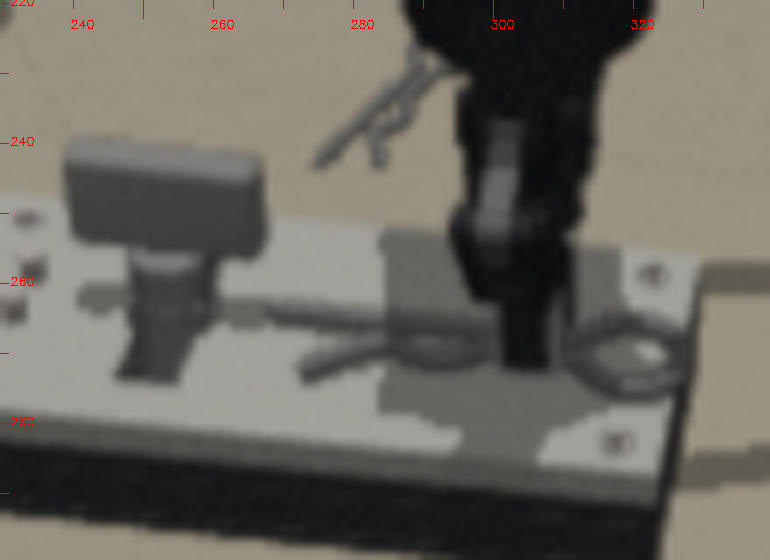

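View pics/j2.png

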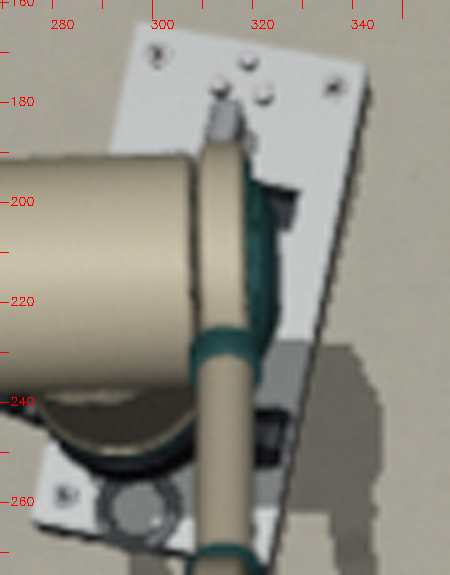

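```bash
python3 - <<'E'
from ov import *
s=get_image("side");t=get_image("top")
print(pj(t,(.4985,.1013,.051)),pj(s,(.4985,.1013,.051)),pj(s,(.6153,.0736,.051)),"pin hole near mouth",pj(s,(.6464-.0137,.0673+.0029,.051)))
s["color"]=cv2.convertScaleAbs(s["color"],alpha=1.8,beta=-40)
crop(s,240,248,60,35,13,"pics/k1.png");crop(t,285,240,50,35,12,"pics/k2.png")
E
```

```text
[297.48692134 261.73842986] [320.66260426 270.35233057] [268.18950902 263.61688068] pin hole near mouth [260.53508114 262.8386246 ]
```

View pics/k1.png

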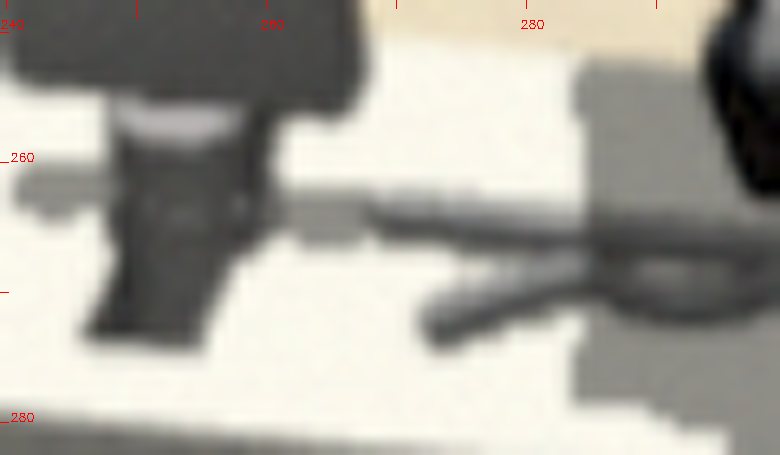

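View pics/k2.png

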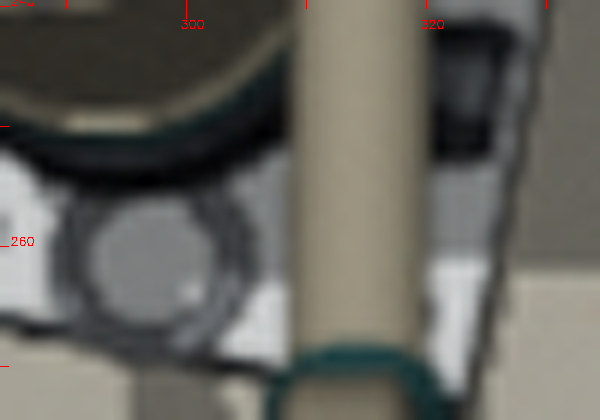

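```bash
python3 -m jog '[255,-0.5,-0.02,0.03,0,0,0, 255,-1,-0.02,0.03,0,0,0, 255,-1.5,-0.02,0.03,0,0,0, 255,-1.8,-0.02,0.03,0,0,0, 255,-2.2,-0.02,0.03,0,0,0, 255,-2.2,-0.02,0.03,0,0,0, 255,-2.2,-0.02,0.03,0,0,0]' ; python3 mv.py; python3 - <<'E'
from ov import *
s=get_image("side")
s["color"]=cv2.convertScaleAbs(s["color"],alpha=1.8,beta=-40)
crop(s,235,235,90,50,8.5,"pics/k3.png")
E
```

```text
clock: 20.92
position: [0.5526, 0.09, 0.0496]
ee_rot: [-0.069, 0.069, 0.704, -0.704]
contact_force: [0.9, 0.7, -1.5]
width: 0.0143
clock 20.93 pos [0.5526 0.09   0.0496] w 0.0143 F [ 0.9  0.7 -1.5] M [ 0.06  0.05 -0.03]
tool x [-0.981  0.194  0.   ] y [-0.  0. -1.] z [-0.194 -0.981 -0.   ] jawyaw -101.21 q [0.037 0.414 1.794 0.    0.933 1.803]
```

View pics/k3.png

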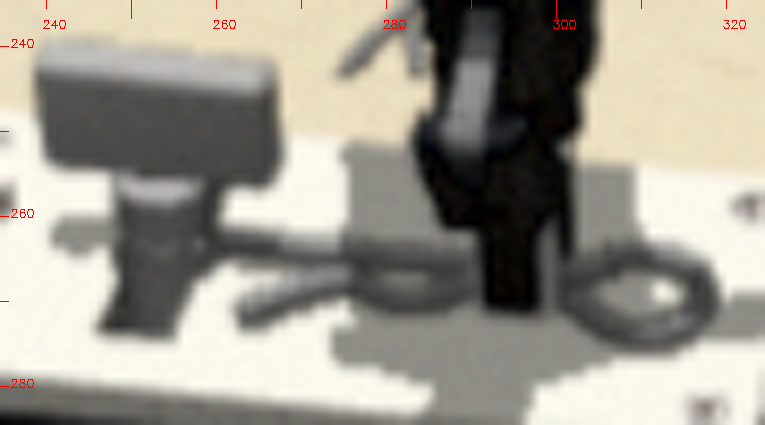

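```bash
python3 -m jog '[255,-0.5,0,0,0,0,0, 255,-1,0,0,0,0,0, 255,-1.5,0,0,0,0,0, 255,-2,0,0,0,0,0, 255,-2.5,0,0,0,0,0, 255,-2.5,0,0,0,0,0]' ; python3 mv.py; python3 - <<'E'
from ov import *
s=get_image("side")
s["color"]=cv2.convertScaleAbs(s["color"],alpha=1.8,beta=-40)
crop(s,225,235,90,50,8.5,"pics/k4.png")
E
```

```text
clock: 21.72
position: [0.5779, 0.085, 0.0496]
ee_rot: [-0.069, 0.069, 0.704, -0.704]
contact_force: [0.1, -0.3, -1.5]
width: 0.0142
clock 21.73 pos [0.5779 0.085  0.0496] w 0.0142 F [ 0.1 -0.3 -1.5] M [-0.01  0.03  0.02]
tool x [-0.981  0.195 -0.   ] y [ 0.  0. -1.] z [-0.195 -0.981 -0.   ] jawyaw -101.22 q [0.027 0.443 1.74  0.    0.958 1.794]
```

View pics/k4.png

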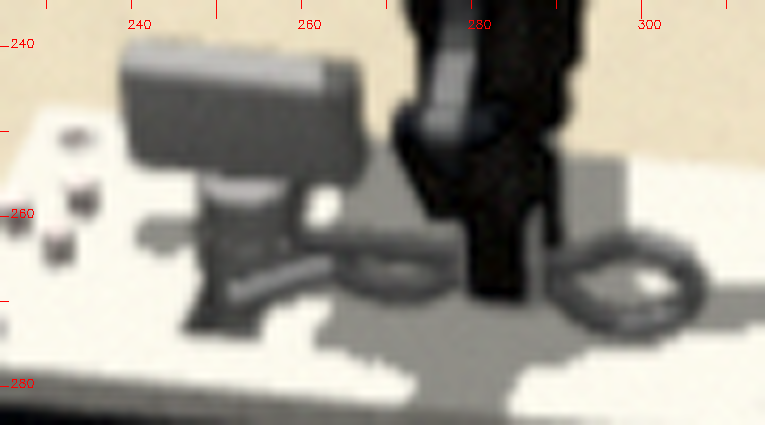

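```bash
python3 -m jog '[255,-0.4,0,0,0,0,0, 255,-0.8,0,0,0,0,0, 255,-1.1,0,0,0,0,0, 255,-1.1,0,0,0,0,0, 255,-1.1,0,0,0,0,0]' ; python3 mv.py; python3 - <<'E'
from ov import *
s=get_image("side");t=get_image("top")
crop(t,265,155,95,125,4.8,"pics/k6.png")
s["color"]=cv2.convertScaleAbs(s["color"],alpha=1.8,beta=-40)
crop(s,225,235,90,50,8.5,"pics/k5.png")
E
```

```text
clock: 22.4
position: [0.5878, 0.0831, 0.0495]
ee_rot: [-0.069, 0.069, 0.704, -0.704]
contact_force: [-1.2, 0.4, -1.6]
width: 0.0141
clock 22.4 pos [0.5878 0.0831 0.0495] w 0.0141 F [-1.2  0.4 -1.6] M [0.1  0.19 0.07]
tool x [-0.981  0.194  0.001] y [-0.001  0.    -1.   ] z [-0.194 -0.981 -0.   ] jawyaw -101.21 q [0.023 0.455 1.718 0.    0.969 1.789]
```

View pics/k5.png

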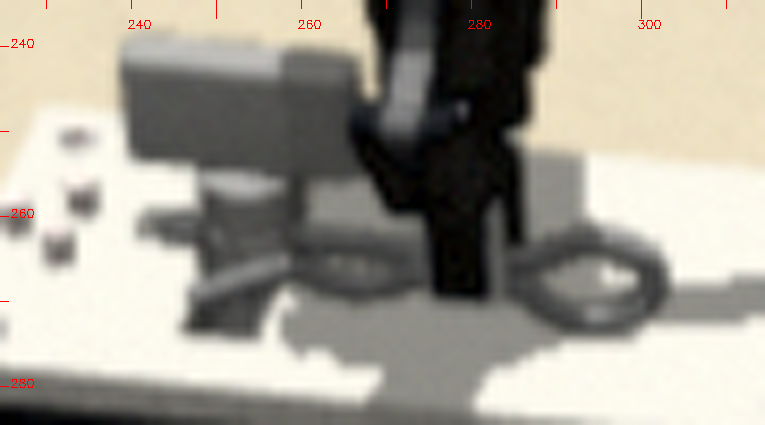

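```bash
python3 -m jog '[130,0,0,0,0,0,0, 130,0,0,0,0,0,0, 130,0,0,0,0,0,0, 130,0,0,0,0,0,0, 130,0,-3,0,0,0,0, 130,0,-6,0,0,0,0, 130,0,-6,0,0,0,0, 130,5,-6,0,0,0,0, 255,9,-6,0,0,0,0, 255,9,-6,0,0,0,0, 255,9,-6,0,0,0,0, 255,9,-6,0,0,0,0]' ; python3 mv.py; python3 - <<'E'
from ov import *
s=get_image("side");t=get_image("top")
crop(t,265,155,95,125,4.8,"pics/l2.png")
s["color"]=cv2.convertScaleAbs(s["color"],alpha=1.8,beta=-40)
crop(s,225,235,110,60,7,"pics/l1.png")
E
```

```text
clock: 24.0
position: [0.5011, 0.1003, 0.1094]
ee_rot: [-0.069, 0.069, 0.704, -0.704]
contact_force: [1.0, 0.4, -0.3]
width: 0.0001
clock 24.0 pos [0.5011 0.1003 0.1094] w 0.0001 F [ 1.   0.4 -0.3] M [-0.02  0.    0.  ]
tool x [-0.981  0.195 -0.001] y [ 0.001  0.    -1.   ] z [-0.195 -0.981 -0.   ] jawyaw -101.23 q [0.061 0.282 1.827 0.    1.032 1.828]
```

View pics/l1.png

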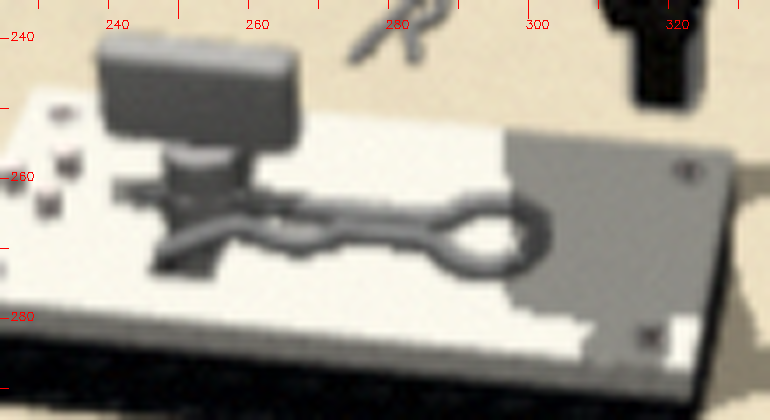

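View pics/l2.png

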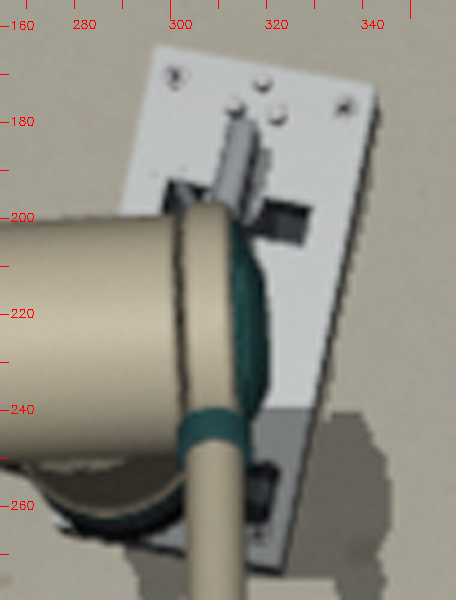

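```bash
python3 -m jog '[255,0,3,0,0,0,0, 255,0,5,0,0,0,0, 255,0,6.15,0,0,0,0, 255,0,6.15,0,0,0,0, 255,-0.6,6.15,0,0,0,0, 255,-1.2,6.15,0,0,0,0, 255,-1.8,6.15,0,0,0,0, 255,-2.2,6.15,0,0,0,0, 255,-2.2,6.15,0,0,0,0]' ; python3 mv.py; python3 - <<'E'
from ov import *
s=get_image("side")
s["color"]=cv2.convertScaleAbs(s["color"],alpha=1.8,beta=-40)
crop(s,225,235,110,60,7,"pics/m1.png")
E
```

```text
clock: 25.22
position: [0.5219, 0.0961, 0.0482]
ee_rot: [-0.069, 0.069, 0.704, -0.704]
contact_force: [0.3, -0.8, 0.2]
width: 0.0003
clock 25.23 pos [0.5219 0.0961 0.0482] w 0.0003 F [ 0.3 -0.8  0.2] M [-0.04  0.04  0.02]
tool x [-0.981  0.195 -0.   ] y [ 0.  0. -1.] z [-0.195 -0.981 -0.   ] jawyaw -101.22 q [0.051 0.38  1.861 0.    0.9   1.817]
```

View pics/m1.png

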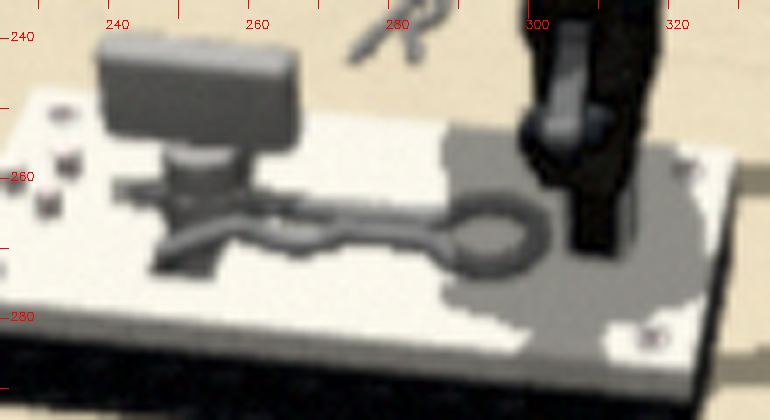

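```bash
python3 -m jog '[255,-0.4,0,0,0,0,0, 255,-0.8,0,0,0,0,0, 255,-1.2,0,0,0,0,0, 255,-1.2,0,0,0,0,0]' ; python3 mv.py;python3 -m jog '[255,-0.3,0,0,0,0,0, 255,-0.6,0,0,0,0,0, 255,-0.6,0,0,0,0,0]' ; python3 - <<'E'
from ov import *
s=get_image("side")
s["color"]=cv2.convertScaleAbs(s["color"],alpha=1.8,beta=-40)
crop(s,225,235,110,60,7,"pics/m2.png")
E
```

```text
clock: 25.78
position: [0.5314, 0.0941, 0.0479]
ee_rot: [-0.071, 0.068, 0.704, -0.704]
contact_force: [-5.2, 1.0, 2.4]
width: 0.0
clock 25.77 pos [0.5314 0.0941 0.0479] w 0.0 F [-5.2  1.   2.4] M [0.17 0.75 0.02]
tool x [-0.981  0.195  0.004] y [-0.004  0.    -1.   ] z [-0.195 -0.981  0.   ] jawyaw -101.22 q [4.600e-02 3.930e-01 1.838e+00 1.000e-03 9.140e-01 1.812e+00]
clock: 26.15
position: [0.5373, 0.093, 0.0479]
ee_rot: [-0.07, 0.068, 0.704, -0.704]
contact_force: [-4.8, 1.6, 1.6]
width: 0.0001
```

View pics/m2.png

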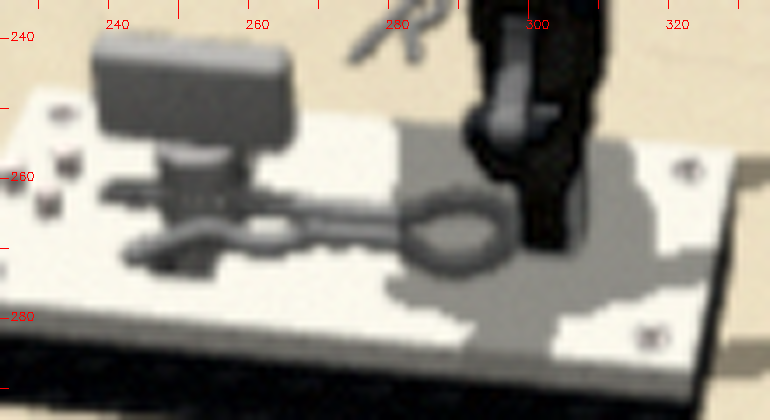

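```bash
python3 -m jog '[255,-0.3,0,0,0,0,0, 255,-0.6,0,0,0,0,0, 255,-0.6,0,0,0,0,0]' ; python3 -m jog '[255,-0.3,0,0,0,0,0, 255,-0.5,0,0,0,0,0, 255,-0.5,0,0,0,0,0]';  python3 - <<'E'
from ov import *
s=get_image("side")
s["color"]=cv2.convertScaleAbs(s["color"],alpha=1.8,beta=-40)
crop(s,215,235,110,60,7,"pics/m3.png")
E
```

```text
clock: 26.58
position: [0.5443, 0.0916, 0.048]
ee_rot: [-0.07, 0.069, 0.704, -0.704]
contact_force: [-4.0, 0.8, 1.4]
width: -0.0
clock: 26.95
position: [0.5515, 0.0904, 0.0483]
ee_rot: [-0.068, 0.07, 0.704, -0.704]
contact_force: [-0.5, 0.4, -0.1]
width: 0.0001
```

View pics/m3.png

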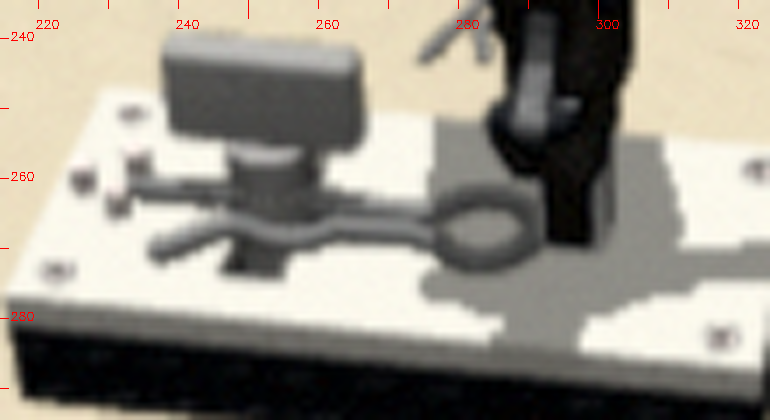

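```bash
python3 -m jog '[255,-0.15,0,0,0,0,0, 255,-0.3,0,0,0,0,0, 255,-0.3,0,0,0,0,0]'; python3 -m jog '[255,-0.15,0,0,0,0,0, 255,-0.15,0,0,0,0,0]'; python3 -m jog '[255,-0.1,0,0,0,0,0, 255,-0.1,0,0,0,0,0]'
```

```text
clock: 27.38
position: [0.5531, 0.0899, 0.0482]
ee_rot: [0.069, -0.069, -0.704, 0.704]
contact_force: [-2.0, -0.2, 1.0]
width: -0.0003
clock: 27.62
position: [0.5545, 0.0896, 0.0482]
ee_rot: [-0.069, 0.069, 0.704, -0.704]
contact_force: [-2.3, 0.8, 2.0]
width: -0.0001
clock: 27.88
position: [0.556, 0.0894, 0.0482]
ee_rot: [-0.069, 0.07, 0.704, -0.704]
contact_force: [-1.4, 0.1, 1.0]
width: -0.0
```

```bash
python3 -m jog '[255,-0.1,0,0,0,0,0, 255,-0.1,0,0,0,0,0]'; python3 -m jog '[255,-0.1,0,0,0,0,0, 255,-0.1,0,0,0,0,0]';python3 - <<'E'
from ov import *
s=get_image("side")
s["color"]=cv2.convertScaleAbs(s["color"],alpha=1.8,beta=-40)
crop(s,215,235,110,60,7,"pics/m4.png")
E
```

```text
clock: 28.12
position: [0.5567, 0.0893, 0.0482]
ee_rot: [-0.069, 0.069, 0.704, -0.704]
contact_force: [-1.6, -0.1, 0.8]
width: -0.0002
clock: 28.38
position: [0.5579, 0.089, 0.0482]
ee_rot: [-0.069, 0.069, 0.704, -0.704]
contact_force: [-0.3, 0.6, 0.5]
width: -0.0003
```

View pics/m4.png

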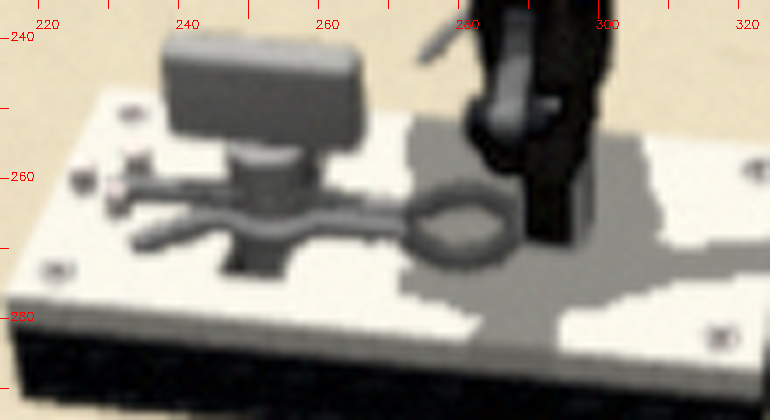

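```bash
python3 - <<'E'
from ov import *
s=get_image("side")
u=np.array([.981,-.194]);n=np.array([.194,.981]);p=np.array([.6464,.0673])
for nm,a,b in(("rear",-.082,.0046),("loopc",-.062,.0046),("tip",.058,0),("bent end",.038,.027),("stop",.065,0)):
    q=p+a*u+b*n;print(nm,pj(s,(*q,.049)).round(1))
E
python3 -m jog '[255,-0.1,0,0,0,0,0, 255,-0.1,0,0,0,0,0]'
```

```text
rear [289.7 267.8]
loopc [280.9 266.9]
tip [230.  260.3]
bent end [234.9 268.6]
stop [227. 260.]
clock: 28.72
position: [0.5585, 0.0889, 0.0482]
ee_rot: [-0.069, 0.069, 0.704, -0.704]
contact_force: [-0.8, 0.6, 1.3]
width: -0.0002
```

```bash
python3 -m jog '[255,1.5,0,0,0,0,0, 255,3,0,0,0,0,0, 255,3,-5,0,0,0,0, 255,3,-10,0,0,0,0, 255,3,-14,5,0,0,0, 255,3,-14,10,0,0,0, 255,3,-14,16,0,0,0, 255,3,-14,22,0,0,0, 255,3,-14,27,0,0,0, 255,3,-14,27,0,0,0]'; python3 clipfit.py '[.6464,.0673,-.19]'; python3 - <<'E'
from ov import *
s=get_image("side");t=get_image("top")
crop(t,270,160,80,120,5,"pics/n2.png")
crop(s,210,230,110,70,7,"pics/n1.png")
cv2.imwrite("pics/n3.png",t["color"])
E
```

```text
clock: 29.98
position: [0.4748, -0.1725, 0.1879]
ee_rot: [0.071, -0.071, -0.703, 0.704]
contact_force: [-0.6, 0.6, -0.4]
width: -0.0002
[ 0.6456  0.0658 -0.2148] -12.31 -159.3
[ 0.6477  0.0693 -0.1926] -11.04 -170.5
[ 0.6463  0.0662 -0.2178] -12.48 -163.4
in riser 0.0001 -0.0012 -2.24
```

View pics/n1.png

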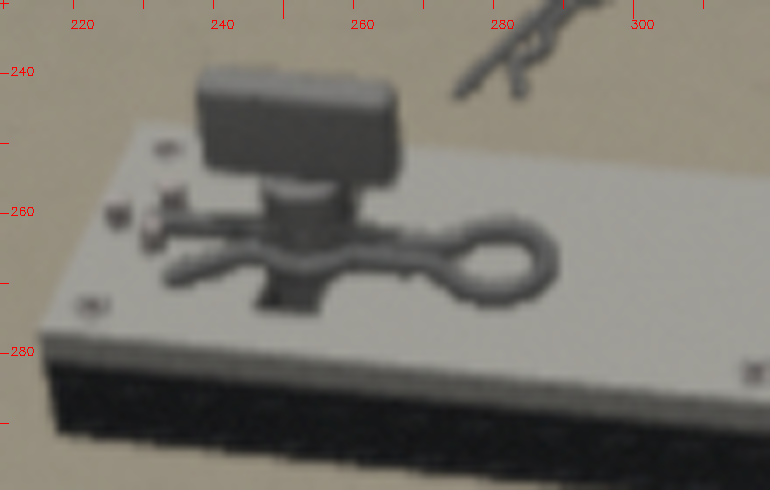

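View pics/n2.png

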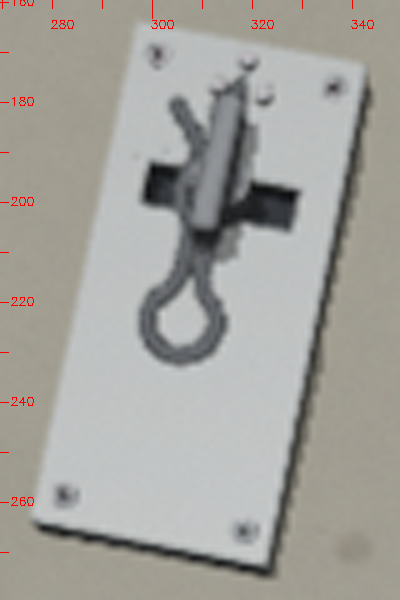

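View pics/n3.png

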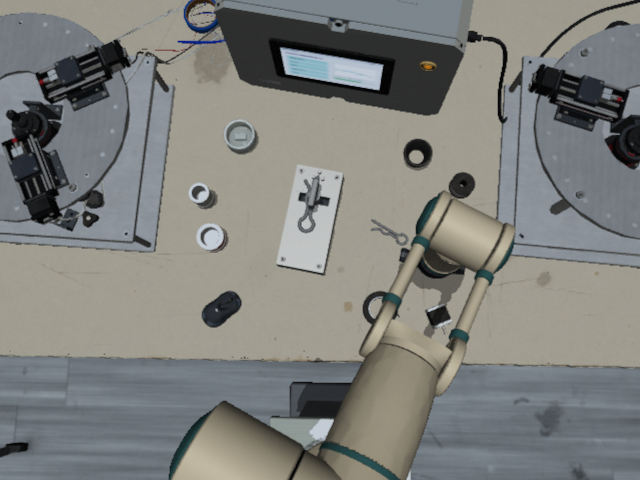

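```bash
python3 -c "
from rig import sign_off;print(sign_off())"
```

```text
the job is handed in; nothing more can be done
None
```

The plate is locked and I handed the job in at about 30 s of the 64 s allowed. No verdict came back, so the checks below are my own.

- **Pin:** I gripped it by its wing and lowered it through the slot until it touched the floor (5.5 N). I then turned it clockwise until the moment climbed to 1.2 N·m at about 93°, which I took as the stop. The last pictures show its wing lying along the plate.
- **Clip:** I squared it up with the plate and slid the straight leg through the cross hole from the near side. I then let go and pushed on the end loop with closed fingers. The force held at about 4–5 N, then dropped to under 1 N as the leg snapped in.
- **Final position:** Fitted from both cameras, the clip's seat is within about 1.5 mm of home. The straight leg ends between the keepers and the sprung leg sits round the shank.
- **Everything else:** The arm is clear with nothing held. The bystanders I could see and the smaller look-alike clip look unmoved.

- **Not confirmed:** I did not feel the tip reach the end stop. I stopped pushing once the pictures showed the clip home.
- **Disagreement:** The two cameras differ by about 3.5 mm sideways and 1.3° on the clip. It lies about 1–2° off the plate axis, which fits the pin resting on its stop with its allowed play.

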